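Stand the analyser's reagent bottles in their drip trays

ROBOT

A 7-joint arm with a two-finger parallel gripper is mounted at the origin on the work surface. World frame = base frame: x ahead of the robot, y to its left, z up, the work surface at z = 0. Lengths are in mm, angles in rad, forces in N, time in s.
With the tool pointing down it reaches from about 425 to 975 mm from the base axis. Payload 16.7 kg.
Tool frame: the origin (TCP) lies midway between the tips of the shut fingers; the grasp point (between the pads) lies 19 mm behind it (bot.hold_point_z is the z of the grasp point in the tool frame, in mm); z points along the fingers, x is the direction in which the jaws open and shut, and the axes are right-handed (so a half turn about z gives the same grasp; the last joint's range is limited). The gripper opens to 85 mm and grips with 20 to 120 N. Pads are 22 mm wide; open, the fingers measure 114 mm over their backs; the gripper's body (76 mm by 85 mm) begins 54 mm behind the grasp point. The pads swing forward as they close: fully open they stand 13 mm farther back than shut.
Start: joints at [1.139, 0.426, 0.074, 1.606, -0.034, 1.111, -0.067], TCP at [187.677, -648.347, 231.302] pointing down, gripper open.
Joint ranges: [-2.85, 2.85], [-0.5, 2.14], [-1.23, 1.37], [0.21, 2.46], [-1.02, 4.16], [0.16, 2.05], [-2.73, 2.73]. Speed limits (rad/s): [1.89, 1.89, 2.39, 2.39, 3.01, 3.01, 3.01].

INTERFACE

Orientations are given as a 3x3 rotation matrix whose columns are the frame's x, y, z axes.
In Python, from plant import bot gives the robot as it stands.
- The arm moves only by the tool apply_moves, never from a script. Its argument "deltas" is a list of rows, each an object with "delta_rot": the turn, a rotation vector about the tool's x, y, z in units of 8 degrees (1.0 is 8 degrees), a list of three; "translation": the shift along the tool's x, y, z in units of 30 mm (1.0 is 30 mm), a list of three; "grip": the finger opening in mm, from 0 to 85.4. A call has 1 to 12 rows; each row shifts and turns the pose as measured when the row begins, along the tool's axes as they then stand; what a row does not reach is not made up. A row lasts 1/10 s, in which the tool goes at most 50 mm and 8.59 degrees, less where a joint would pass 70% of its speed; a pose out of reach is approached as far as the arm can. A call is refused whole if a number of a shift passes 1 or a number of a turn 1, either way. A call with a gripper value outside its range is refused whole. The fingers move at their own pace and stop on an object; "squeeze" is the grip in N (left out, the last holds). Time passes only in rows, so rows that do not move let the fingers close. It gives the time, the measured TCP pose, the force and the opening at its end, in the units of the state.
- bot.observe(): the state, without advancing time (a new reading comes with each control period).
- bot.grab_frame(name): name is "scene" or "top" or "wrist"; returns the picture (400x640x3 uint8, red, green, blue); there is no depth.
- bot.camera_params(name): a dict with "fx", "fy", "cx", "cy" (pixels), "origin" and "attitude" of the camera in the world; the wrist camera has in their place "tool_from_camera" (4x4, takes a point from camera to tool coordinates, whose origin is the TCP and whose axes are the tool frame's). Camera axes: x right, y up, looking along -z (the intrinsics and any distortion apply to the point x, -y, -z); pixel columns grow to the right and rows downward; lengths in mm; the calibration is good to about 2 mm. The wrist camera is an equidistant fisheye: a pixel r from the principal point sees the ray r / f radians off the axis. A picture is of the moment at which its call begins: read the wrist's pose just before it. camera_params takes no time and is no camera call.
- bot.job_done(): hands the job in, once; it reports no verdict.
The state is a dict: "t": time; "joints": joint angles; "joint_velocities": joint speeds; "tau": joint torques, N m; "tool_pos": TCP position; "tcp_rot": TCP orientation; "wrist_force": force on the tool from outside, world axes, zero at the start; "ft_torque": the same for the moment, N m; "finger_gap": opening from 0.0 (shut) to 1.0 (fully open).
Only numpy, scipy, OpenCV 4.12 (cv2) and the standard library are available. Lean on these libraries where they do the work, as an engineer would, in place of code of your own. Each camera call takes 0.05 s, during which the arm holds its last target.

TASK

Set out the blood analyser's reagents: stand each of the four white reagent bottles upright in the steel drip tray made for its shape and size (large round, square, oblong, small round), its base flat on the tray's mat inside the rim. Set the bottles down rather than dropping them, tip none over, and leave the tube rack and the barcode scanner where they are.

Things in the scene. Friction and masses are not known exactly. Their poses are not given: they have to be found in the camera images.
- bottle_round: Large round white plastic reagent bottle, 64 mm in diameter, about 0.3 kg, upright on the bench. Origin: centre of its underside; z up. Grey screw cap, centred on top: 38 mm across, from 98 to 120 mm above the underside (bottle's top); shoulder from 85 mm up, neck 30 mm across. Closed; may be lifted by the cap.
- bottle_square: Square white plastic reagent bottle, 56 x 56 mm in plan, about 0.3 kg, upright on the bench. Origin: centre of its underside; z up. Grey screw cap, centred on top: 38 mm across, from 98 to 120 mm above the underside (bottle's top); shoulder from 85 mm up, neck 30 mm across. Closed; may be lifted by the cap.
- bottle_oblong: Oblong (flat rectangular) white plastic reagent bottle, 46 mm along its own x and 92 mm along its own y, about 0.35 kg, upright on the bench. Origin: centre of its underside; z up. Grey screw cap, centred on top: 38 mm across, from 98 to 120 mm above the underside (bottle's top); shoulder from 85 mm up, neck 30 mm across. Closed; may be lifted by the cap.
- bottle_small: Small round white plastic reagent bottle, 40 mm in diameter, under 0.1 kg, upright on the bench. Origin: centre of its underside; z up. Grey screw cap, centred on top: 28 mm across, from 60 to 80 mm above the underside (bottle's top); shoulder from 50 mm up, neck 22 mm across. Closed; may be lifted by the cap.
- tray_round: Large round steel drip tray, 80 mm inside diameter (86 mm outside); it is for the large round bottle. Fixed to the bench, with a black rubber mat inside and a low rim. Origin: centre of its underside, on the bench; z up. The mat on which the bottle stands is 5 mm above the origin, the rim's top 20 mm above it.
- tray_square: Square steel drip tray, 72 x 72 mm inside (78 mm outside), sides along its own x and y; it is for the square bottle. Fixed to the bench, with a black rubber mat inside and a low rim. Origin: centre of its underside, on the bench; z up. The mat on which the bottle stands is 5 mm above the origin, the rim's top 20 mm above it.
- tray_oblong: Oblong steel drip tray, 62 mm along its own x and 108 mm along its own y inside (68 x 114 mm outside); it is for the oblong bottle. Fixed to the bench, with a black rubber mat inside and a low rim. Origin: centre of its underside, on the bench; z up. The mat on which the bottle stands is 5 mm above the origin, the rim's top 20 mm above it.
- tray_small: Small round steel drip tray, 56 mm inside diameter (62 mm outside); it is for the small round bottle. Fixed to the bench, with a black rubber mat inside and a low rim. Origin: centre of its underside, on the bench; z up. The mat on which the bottle stands is 5 mm above the origin, the rim's top 20 mm above it.
- tube_rack: Bystander: white sample rack 144 mm long (its own x), 26 mm wide, with six purple-capped tubes standing fast in it, 86 mm tall in all; loose on the bench. Origin: centre of its underside.
- scanner: Bystander: hand-held barcode scanner lying on its side, grey handle and black head, about 190 mm long (its own x), 90 mm wide, 34 mm tall; loose on the bench. Origin: underside of its handle, 63 mm from the handle's end.
Things that resemble listed ones, but are neither listed nor needed, are in the scene too. What is shaped like the bottle_oblong but red is not meant.

How it is judged:
By the outcome, as a careful person would: the job done as asked, in the order asked, and still so for the second after the job is handed in, with the robot touching nothing.
It also fails if it takes over 109 s, if anything falls off the work surface, if the arm or the gripper's body presses on something with over 40 N, if the wrist force passes 120 N, or if a joint passes its speed limit or range.

## Working session

There is one attempt and no reset: what is moved stays moved. The work goes in short steps, Python scripts to look and compute and a tool call to move; the robot and the scene stay as the last step left them, time stands still between calls to the robot, and variables do not carry over. Pictures are saved under pics/ and viewed, and the job is handed in when it is done.

Besides the shell and the picture viewer there is one more tool, called after ">>>" in YAML: its name, and indented under it one key for each argument. apply_moves: Moves the arm, as the interface text tells. Its arguments: {"type":"object","properties":{"deltas":{"type":"array"},"squeeze":{"type":"number"}},"required":["deltas"]}

```bash
mkdir -p pics; ls
cat > h.py <<'E'
import numpy as np,cv2
from plant import bot
def save(n,f):
    im=bot.grab_frame(n); cv2.imwrite(f,im[:,:,::-1]); return im
def ray(n,u,v):
    c=bot.camera_params(n)
    d=np.array([(u-c['cx'])/c['fx'],-(v-c['cy'])/c['fy'],-1.0])
    R=np.array(c['attitude']);o=np.array(c['origin'])
    return o,R@d
def onz(n,u,v,z):
    o,d=ray(n,u,v); return o+d*(z-o[2])/d[2]
E
python3 - <<'E'
from h import *
print(bot.observe())
for n in("scene","top","wrist"):
    print(bot.camera_params(n)); save(n,f"pics/{n}0.png")
E
```

```text
pics
{'t': 0.0, 'joints': array([ 1.13949734,  0.42673975,  0.07385001,  1.60662047, -0.03408007,
        1.11078115, -0.06708729]), 'joint_velocities': array([-6.60249329e-04,  1.54639005e-03,  1.59313659e-05, -1.11377974e-03,
       -4.66858069e-04,  3.93630506e-04,  1.92208259e-04]), 'tau': array([-3.47307459e-04, -9.49833298e+01,  3.76060009e+00, -4.63522589e+01,
        1.94203528e-02,  1.01234295e-02,  7.73523709e-06]), 'tool_pos': array([ 187.55942142, -647.99263269,  230.59946311]), 'tcp_rot': array([[ 2.78074513e-01, -9.60559393e-01, -4.66354256e-04],
       [-9.60558648e-01, -2.78074880e-01,  1.20227762e-03],
       [-1.28454047e-03,  1.13637849e-04, -9.99999169e-01]]), 'wrist_force': array([-0.05446734,  0.12941829,  0.59325219]), 'ft_torque': array([0.01416997, 0.04739327, 0.01662446]), 'finger_gap': 0.9972357548998803}
{'fx': 435.4366130503831, 'fy': 435.4366130503831, 'cx': 320.59254402143125, 'cy': 196.35660379061122, 'origin': array([1177.27054461,  555.21717646,  771.81357609]), 'attitude': array([[-0.6582106 , -0.47203341,  0.58646676],
       [ 0.75280546, -0.41945
[... 161 characters left out ...]
58062252066, 'origin': array([ 431.71562407,  -15.48686802, 1053.38774496]), 'attitude': array([[-0.01559761,  0.99871082, -0.04830549],
       [-0.99955757, -0.01679806, -0.02454578],
       [-0.02532558,  0.04790126,  0.99853096]])}
{'fx': 309.70691628693146, 'fy': 309.70691628693146, 'cx': 317.3057458307551, 'cy': 197.23539346512914, 'tool_from_camera': array([[ 9.99999372e-01,  1.08540554e-04, -1.11530215e-03,
        -3.83463975e-01],
       [-2.49020104e-04, -9.48885391e-01, -3.15620742e-01,
        -8.10147445e+01],
       [-1.09255157e-03,  3.15620822e-01, -9.48884768e-01,
        -1.44180214e+02],
       [ 0.00000000e+00,  0.00000000e+00,  0.00000000e+00,
         1.00000000e+00]])}
```

View pics/scene0.png

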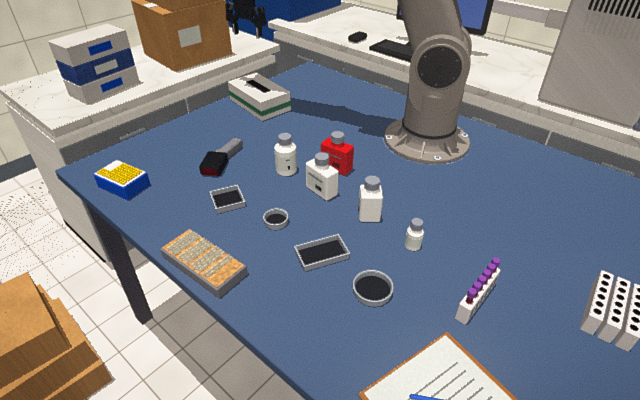

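View pics/top0.png

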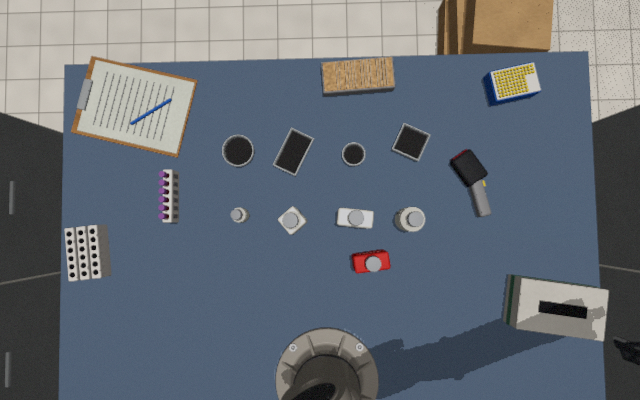

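View pics/wrist0.png

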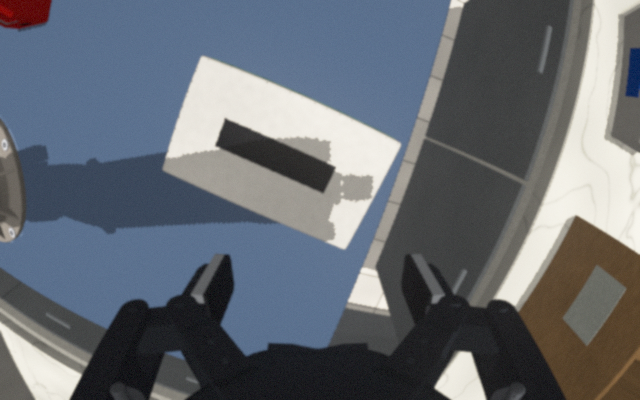

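Run:
```python
from h import *
im=cv2.imread("pics/top0.png")
c=im[110:290,200:460]; cv2.imwrite("pics/topc.png",cv2.resize(c,None,fx=3,fy=3,interpolation=cv2.INTER_CUBIC))
im=cv2.imread("pics/scene0.png")
c=im[120:320,190:450]; cv2.imwrite("pics/scenec.png",cv2.resize(c,None,fx=3,fy=2.9,interpolation=cv2.INTER_CUBIC))
```

```text
(no output)
```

View pics/topc.png

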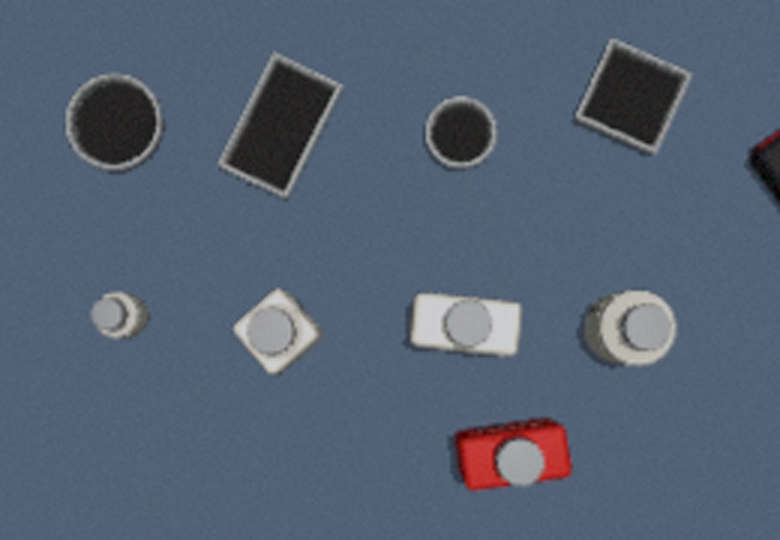

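View pics/scenec.png

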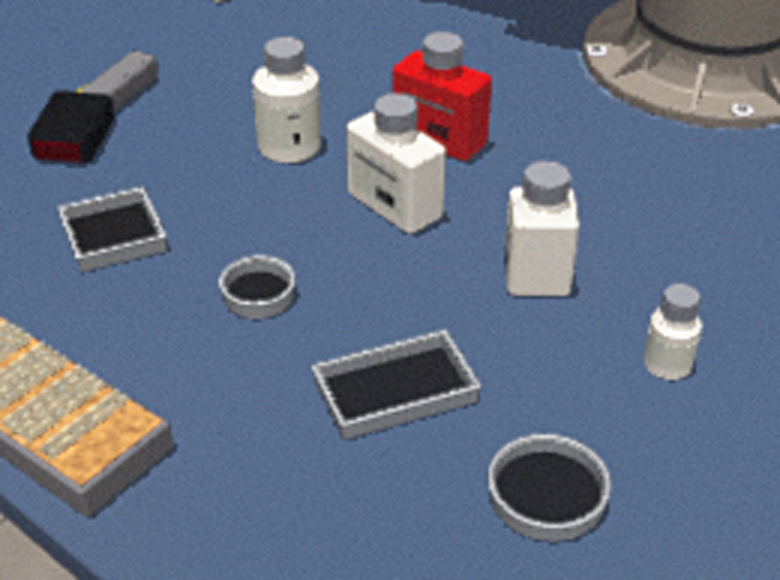

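```bash
cat > meas.py <<'E'
from h import *
im=cv2.imread("pics/top0.png"); hsv=cv2.cvtColor(im,cv2.COLOR_BGR2HSV)
H,S,V=[a.astype(int) for a in cv2.split(hsv)]
print("px cap",im[220,413],im[217,357],"bench",im[180,300],"rim",im[142,238-15],'white',im[220,345])
def comp(mask,u,v,r=30):
    n,l,st,ce=cv2.connectedComponentsWithStats(mask.astype(np.uint8),connectivity=8)
    best=min((i for i in range(1,n) if st[i,4]>30 and st[i,4]<5000),key=lambda i:np.hypot(*(ce[i]-[u,v])))
    return (l==best).astype(np.uint8),ce[best],st[best]
nonblue=(S<75)|(V<50)
black=(V<75)
for n,u,v in [("t_round",238,151),("t_oblong",294,151),("t_small",353,154),("t_square",411,142)]:
    bm,ce,st=comp(V<65,u,v); 
    rim=((S<60)&(V>110)); rr=np.zeros_like(rim); rr[v-35:v+35,u-32:u+32]=1; rim=rim&rr
    ys,xs=np.nonzero(rim); pts=np.stack([xs,ys],1).astype(np.float32)
    hull=cv2.convexHull(pts)[:,0]
    w=np.array([onz("top",a,b,20)[:2] for a,b in hull],np.float32)
    print(n,"black",onz("top",*ce,8)[:2].round(1),"rimrect",cv2.minAreaRect(w),"circ",cv2.minEnclosingCircle(w))
for n,u,v,h in [("round",413,219,120),("square",290,220,120),("oblong",356,217,120),("small",236,214,80)]:
    m=(S<40)&(V>125)&(V<178)
    m=cv2.morphologyEx(m.astype(np.uint8),cv2.MORPH_OPEN,np.ones((3,3),np.uint8))
    cm,ce,st=comp(m,u,v)
    P=onz("top",*ce,h); 
    print(n,ce.round(1),st,P.round(1),"diam",2*np.sqrt(st[4]/np.pi)*(1053-h)/376.4)
E
python3 meas.py
```

```text
px cap [165 164 163] [170 167 167] bench [119  98  81] rim [110  95  83] white [207 205 205]
t_round black [633.7 238.1] rimrect ((633.9985961914062, 236.62228393554688), (86.8467025756836, 87.24585723876953), 89.59508514404297) circ ((632.5335693359375, 237.22764587402344), 46.02765655517578)
t_oblong black [627.3  82.8] rimrect ((625.4902954101562, 81.80789184570312), (73.74884796142578, 119.79407501220703), 62.70835494995117) circ ((626.59130859375, 81.79986572265625), 68.48045349121094)
t_small black [617.3 -85.2] rimrect ((616.2813110351562, -85.40435791015625), (63.3941535949707, 63.97626876831055), 88.8900146484375) circ ((616.0125122070312, -85.22180938720703), 34.11551284790039)
t_square black [ 648.1 -245.4] rimrect ((646.7028198242188, -243.91746520996094), (84.1573486328125, 83.36134338378906), 64.3592529296875) circ ((645.59228515625, -243.93724060058594), 56.54311752319336)
round [415.8 218.4] [409 211  15  16 191] [ 434.2 -228.6  120. ] diam 38.65483038309188
square [289.6 220. ] [283 212  15  17 203] [435.2  82.9 120. ] diam 39.85062226484129
oblong [355.9 217.1] [349 209  15  18 207] [439.8 -81.4 120. ] diam 40.24132398267009
small [235.  213.9] [230 207  10  15 106] [453.5 229.3  80. ] diam 30.03109843252839
```

```bash
cat > meas2.py <<'E'
from h import *
im=cv2.imread("pics/top0.png"); hsv=cv2.cvtColor(im,cv2.COLOR_BGR2HSV)
H,S,V=[a.astype(int) for a in cv2.split(hsv)]
for n,u,v in [("square",291,220),("oblong",355,217)]:
    m=np.zeros(S.shape,bool); m[v-22:v+22,u-28:u+28]=1
    m&=(S<55)&(V>135)
    ys,xs=np.nonzero(m); 
    w=np.array([onz("top",a,b,85)[:2] for a,b in zip(xs,ys)],np.float32)
    print(n,cv2.minAreaRect(w), m.sum())
im=cv2.imread("pics/scene0.png"); hsv=cv2.cvtColor(im,cv2.COLOR_BGR2HSV)
H,S,V=[a.astype(int) for a in cv2.split(hsv)]
def tri(u1,v1,u2,v2):
    o1,d1=ray("top",u1,v1);o2,d2=ray("scene",u2,v2)
    A=np.stack([d1,-d2],1); s,t=np.linalg.lstsq(A,o2-o1,rcond=None)[0]
    p,q=o1+s*d1,o2+t*d2; return (p+q)/2,np.linalg.norm(p-q)
def proj(n,P):
    c=bot.camera_params(n); q=np.array(c['attitude']).T@(np.array(P)-c['origin'])
    return c['cx']+c['fx']*q[0]/-q[2], c['cy']-c['fy']*q[1]/-q[2]
# cap centre top predicted in scene
out=cv2.imread("pics/scene0.png")[120:320,190:450]; out=cv2.resize(out,None,fx=3,fy=3,interpolation=cv2.INTER_CUBIC)[:600]
def ring(P,r):
    for a in np.linspace(0,2*np.pi,40):
        u,v=proj("scene",[P[0]+r*np.cos(a),P[1]+r*np.sin(a),P[2]])
        cv2.circle(out,(int((u-190+.5)*3),int((v-120+.5)*3)),1,(0,0,255),-1)
for P,r in [((434.2,-228.6,120),19),((435.2,82.9,120),19),((439.8,-81.4,120),19),((453.5,229.3,80),14),((633,237,20),43),((616.2,-85.3,20),31),((626,82,20),10),((646.5,-244.2,20),10)]:
    ring(P,r)
cv2.imwrite("pics/ov1.png",out)
E
python3 meas2.py
```

```text
square ((435.57598876953125, 81.75326538085938), (55.13953399658203, 55.22883605957031), 39.83024215698242) 434
oblong ((439.0600891113281, -81.31285858154297), (90.667724609375, 45.484619140625), 81.99736785888672) 594
```

View pics/ov1.png

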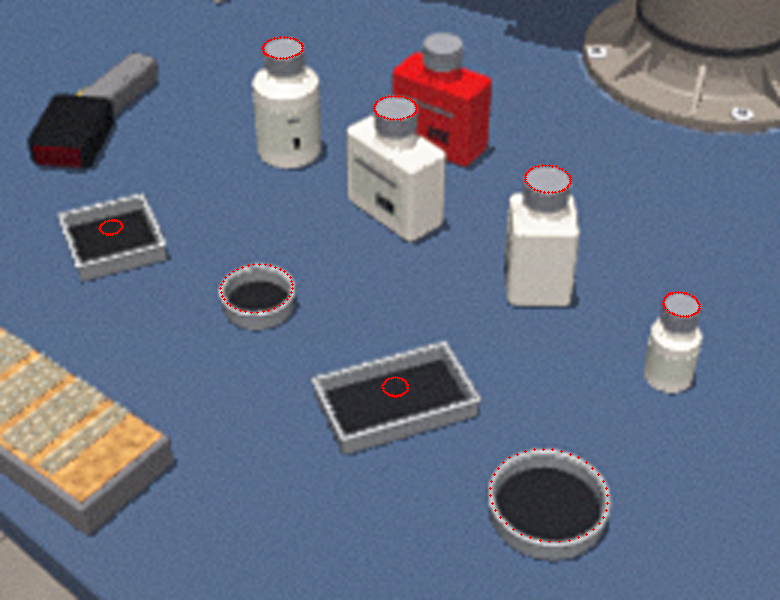

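Candidates (top picture): large round (410,220), white oblong (355,217), square (292,220), small round (238,214), and red oblong (371,262), which is the decoy. Trays: round (238,151), oblong (294,151), small (353,154), square (411,142). The close crops confirm the shapes, and the top measurements agree with the scene view. I'll start with the large round bottle.

```bash
cat > plan.py <<'E'
import sys
from h import *
from scipy.spatial.transform import Rotation as Ro
def st():
    s=bot.observe();R=s['tcp_rot'];p=s['tool_pos']
    print("t",round(s['t'],2),"pos",p.round(1),"yaw",np.degrees(np.arctan2(R[1,0],R[0,0])).round(1),"gap",round(s['finger_gap']*85.4,1),"F",s['wrist_force'].round(1),"j",s['joints'].round(2)); return p,R
def plan(x,y,z,yaw=None):
    p,R=st()
    if yaw is None: yaw=np.degrees(np.arctan2(R[1,0],R[0,0]))
    d=R.T@(np.array([x,y,z])-p)/30
    c,s=np.cos(np.radians(yaw)),np.sin(np.radians(yaw))
    T=np.array([[c,s,0],[s,-c,0],[0,0,-1.]])
    rv=np.degrees(Ro.from_matrix(R.T@T).as_rotvec())/8
    # in target tool axes too
    print("tool units",d.round(2),"in final axes",(T.T@(np.array([x,y,z])-p)/30).round(2),"rot",rv.round(2))
if __name__=="__main__":
    a=sys.argv[1:]
    if a: plan(*[float(v) for v in a])
    else: st()
E
python3 plan.py 434.2 -228.6 231
```

```text
t 0.15 pos [ 187.6 -648.1  230.8] yaw -73.9 gap 85.5 F [-0.3 -0.1 -0.3] j [ 1.14  0.43  0.07  1.61 -0.03  1.11 -0.07]
tool units [-11.15 -11.78   0.  ] in final axes [-1.115e+01 -1.178e+01 -1.000e-02] rot [0.   0.01 0.  ]
```

>>> apply_moves:
  deltas:
    - {"delta_rot": [0, 0, 0], "translation": [-0.9, -0.95, 0], "grip": 85}
    - {"delta_rot": [0, 0, 0], "translation": [-0.9, -0.95, 0], "grip": 85}
    - {"delta_rot": [0, 0, 0], "translation": [-0.9, -0.95, 0], "grip": 85}
    - {"delta_rot": [0, 0, 0], "translation": [-0.9, -0.95, 0], "grip": 85}
    - {"delta_rot": [0, 0, 0], "translation": [-0.9, -0.95, 0], "grip": 85}
    - {"delta_rot": [0, 0, 0], "translation": [-0.9, -0.95, 0], "grip": 85}
    - {"delta_rot": [0, 0, 0], "translation": [-0.9, -0.95, 0], "grip": 85}
    - {"delta_rot": [0, 0, 0], "translation": [-0.9, -0.95, 0], "grip": 85}
  squeeze: 40

```text
t: 0.95
tool_pos: [347.4, -371.0, 228.1]
tcp_rot: [[0.27, -0.963, -0.004], [-0.963, -0.27, 0.002], [-0.003, 0.003, -1.0]]
wrist_force: [0.9, -0.1, 0.5]
finger_gap: 0.995
```

```bash
python3 plan.py 434.2 -228.6 231
```

```text
t 0.95 pos [ 347.4 -371.   228.1] yaw -74.3 gap 84.9 F [ 0.9 -0.1  0.5] j [ 0.76  0.16 -0.08  1.97  0.02  1.01 -0.62]
tool units [-3.79 -4.07 -0.1 ] in final axes [-3.79 -4.07 -0.1 ] rot [0.02 0.02 0.  ]
```

>>> apply_moves:
  deltas:
    - {"delta_rot": [0, 0, 0], "translation": [-0.85, -0.9, 0], "grip": 85}
    - {"delta_rot": [0, 0, 0], "translation": [-0.85, -0.9, 0], "grip": 85}
    - {"delta_rot": [0, 0, 0], "translation": [-0.85, -0.9, 0], "grip": 85}
    - {"delta_rot": [0, 0, 0], "translation": [-0.7, -0.8, -0.05], "grip": 85}
    - {"delta_rot": [0, 0, 0], "translation": [-0.3, -0.35, 0], "grip": 85}
    - {"delta_rot": [0, 0, 0], "translation": [0, 0, 0], "grip": 85}

```text
t: 1.55
tool_pos: [434.3, -225.8, 229.7]
tcp_rot: [[0.277, -0.961, -0.003], [-0.961, -0.277, 0.002], [-0.003, 0.003, -1.0]]
wrist_force: [-0.1, 0.4, -0.1]
finger_gap: 1.0
```

```bash
python3 plan.py 434.2 -228.6 96; python3 -c "
from h import *
save('wrist','pics/w1.png')"
```

```text
t 1.55 pos [ 434.3 -225.8  229.7] yaw -73.9 gap 85.4 F [-0.1  0.4 -0.1] j [ 0.55  0.14 -0.21  2.    0.03  1.01 -0.98]
tool units [0.1  0.02 4.46] in final axes [0.09 0.03 4.46] rot [0.02 0.02 0.  ]
```

View pics/w1.png

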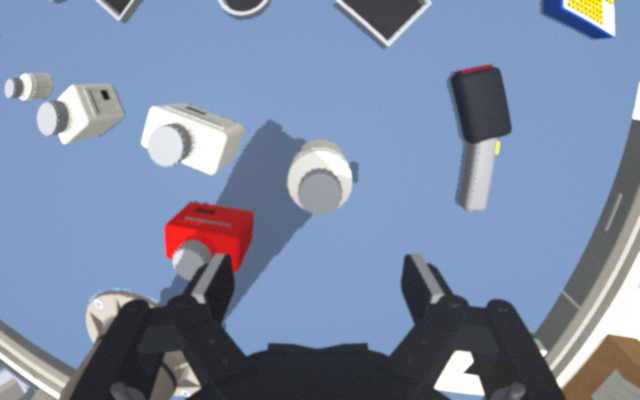

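```bash
cat >> h.py <<'E'
def wonz(u,v,z,p,R):
    c=bot.camera_params("wrist"); dx,dy=u-c['cx'],v-c['cy']; r=np.hypot(dx,dy); th=r/c['fx']
    d=np.array([np.sin(th)*dx/r,-np.sin(th)*dy/r,-np.cos(th)])
    T=np.array(c['tool_from_camera']); o=p+R@T[:3,3]; d=R@T[:3,:3]@d
    return o+d*(z-o[2])/d[2]
E
python3 - <<'E'
from h import *
s=bot.observe();p,R=s['tool_pos'],s['tcp_rot']
for u,v,z in [(321,190,120),(168,145,120),(53,119,120),(14,89,80)]: print(wonz(u,v,z,p,R).round(1))
E
```

```text
[ 437.2 -228.6  120. ]
[440.4 -85.6 120. ]
[436.6  70.  120. ]
[452.5 213.9  80. ]
```

>>> apply_moves:
  deltas:
    - {"delta_rot": [0, 0, 0], "translation": [0.1, 0, 1], "grip": 85}
    - {"delta_rot": [0, 0, 0], "translation": [0, 0, 1], "grip": 85}
    - {"delta_rot": [0, 0, 0], "translation": [0, 0, 1], "grip": 85}
    - {"delta_rot": [0, 0, 0], "translation": [0, 0, 0.9], "grip": 85}
    - {"delta_rot": [0, 0, 0], "translation": [0, 0, 0.4], "grip": 85}
    - {"delta_rot": [0, 0, 0], "translation": [0, 0, 0], "grip": 85}

```text
t: 2.2
tool_pos: [431.5, -236.0, 97.4]
tcp_rot: [[0.269, -0.963, -0.002], [-0.963, -0.269, -0.001], [0.0, 0.002, -1.0]]
wrist_force: [1.2, -0.1, -0.0]
finger_gap: 0.995
```

```bash
python3 plan.py 435.5 -228.6 96
```

```text
t 2.2 pos [ 431.5 -236.    97.4] yaw -74.4 gap 85.0 F [ 1.2 -0.1 -0. ] j [ 0.54  0.31 -0.2   2.12  0.09  0.72 -1.02]
tool units [-0.2  -0.19  0.05] in final axes [-0.2  -0.19  0.05] rot [ 0.02 -0.   -0.  ]
```

>>> apply_moves:
  deltas:
    - {"delta_rot": [0, 0, 0], "translation": [-0.2, -0.2, 0.05], "grip": 85}
    - {"delta_rot": [0, 0, 0], "translation": [0, 0, 0], "grip": 85}

```text
t: 2.4
tool_pos: [436.3, -229.2, 97.3]
tcp_rot: [[0.268, -0.964, -0.001], [-0.964, -0.268, -0.002], [0.001, 0.002, -1.0]]
wrist_force: [1.0, 0.1, 0.5]
finger_gap: 0.997
```

```bash
python3 plan.py 435.5 -228.6 96
```

```text
t 2.4 pos [ 436.3 -229.2   97.3] yaw -74.5 gap 85.1 F [1.  0.1 0.5] j [ 0.52  0.32 -0.2   2.12  0.1   0.72 -1.04]
tool units [-0.03  0.02  0.04] in final axes [-0.03  0.02  0.04] rot [ 0.01 -0.01 -0.  ]
```

>>> apply_moves:
  deltas:
    - {"delta_rot": [0, 0, 0], "translation": [0, 0, 0.03], "grip": 45}
    - {"delta_rot": [0, 0, 0], "translation": [0, 0, 0], "grip": 40}
    - {"delta_rot": [0, 0, 0], "translation": [0, 0, 0], "grip": 32}
    - {"delta_rot": [0, 0, 0], "translation": [0, 0, 0], "grip": 30}
    - {"delta_rot": [0, 0, 0], "translation": [0, 0, 0], "grip": 30}
    - {"delta_rot": [0, 0, 0], "translation": [0, 0, 0], "grip": 30}
  squeeze: 40

```text
t: 3.0
tool_pos: [437.8, -229.6, 99.1]
tcp_rot: [[0.268, -0.963, 0.003], [-0.963, -0.268, -0.004], [0.004, -0.002, -1.0]]
wrist_force: [0.4, 0.1, -3.7]
finger_gap: 0.428
```

```bash
python3 plan.py 435.5 -228.6 260
```

```text
t 3.0 pos [ 437.8 -229.6   99.1] yaw -74.4 gap 36.6 F [ 0.4  0.1 -3.7] j [ 0.52  0.31 -0.2   2.12  0.1   0.72 -1.04]
tool units [-0.03  0.06 -5.36] in final axes [-0.05  0.06 -5.36] rot [-0.01 -0.03  0.  ]
```

>>> apply_moves:
  deltas:
    - {"delta_rot": [0, 0, 0], "translation": [0, 0, -0.3], "grip": 30}
    - {"delta_rot": [0, 0, 0], "translation": [0, 0, -0.6], "grip": 30}
    - {"delta_rot": [0, 0, 0], "translation": [0, 0, -0.9], "grip": 30}
    - {"delta_rot": [0, 0, 0], "translation": [0, 0, -0.9], "grip": 30}
    - {"delta_rot": [0, 0, 0], "translation": [0, 0, -0.9], "grip": 30}
    - {"delta_rot": [0, 0, 0], "translation": [0, 0, -0.9], "grip": 30}
    - {"delta_rot": [0, 0, 0], "translation": [0, 0, -0.8], "grip": 30}
  squeeze: 60

```text
t: 3.7
tool_pos: [434.5, -227.9, 263.6]
tcp_rot: [[0.269, -0.963, -0.004], [-0.963, -0.269, -0.0], [-0.001, 0.004, -1.0]]
wrist_force: [-0.1, -0.2, -3.1]
finger_gap: 0.421
```

```bash
python3 plan.py 633.3 237.3 245;python3 -c "
from h import *
save('scene','pics/s1.png')"
```

```text
t 3.7 pos [ 434.5 -227.9  263.6] yaw -74.4 gap 36.0 F [-0.1 -0.2 -3.1] j [ 0.55  0.11 -0.21  1.96  0.03  1.09 -0.97]
tool units [-13.16 -10.55   0.59] in final axes [-13.16 -10.55   0.62] rot [0.03 0.01 0.  ]
```

View pics/s1.png

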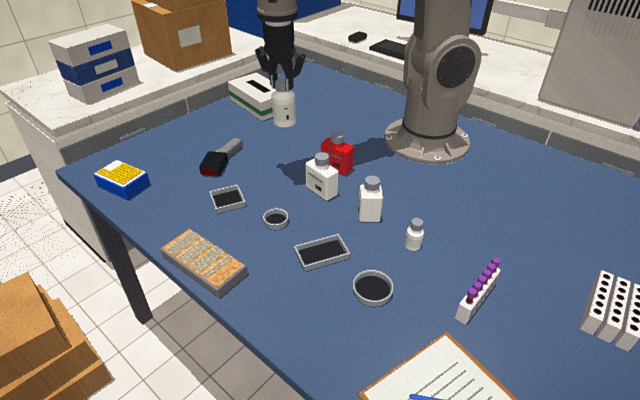

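>>> apply_moves:
  deltas:
    - {"delta_rot": [0, 0, 0], "translation": [-0.5, -0.5, 0], "grip": 30}
    - {"delta_rot": [0, 0, 0], "translation": [-0.9, -0.8, 0], "grip": 30}
    - {"delta_rot": [0, 0, 0], "translation": [-1, -0.8, 0], "grip": 30}
    - {"delta_rot": [0, 0, 0], "translation": [-1, -0.8, 0], "grip": 30}
    - {"delta_rot": [0, 0, 0], "translation": [-1, -0.8, 0], "grip": 30}
    - {"delta_rot": [0, 0, 0], "translation": [-1, -0.8, 0], "grip": 30}
    - {"delta_rot": [0, 0, 0], "translation": [-1, -0.8, 0], "grip": 30}
    - {"delta_rot": [0, 0, 0], "translation": [-1, -0.8, 0], "grip": 30}
    - {"delta_rot": [0, 0, 0], "translation": [-1, -0.8, 0], "grip": 30}

```text
t: 4.65
tool_pos: [570.7, 73.7, 272.5]
tcp_rot: [[0.257, -0.966, 0.005], [-0.966, -0.257, -0.007], [0.008, -0.003, -1.0]]
wrist_force: [1.3, -0.9, -2.8]
finger_gap: 0.42
```

```bash
python3 plan.py 633.3 237.3 245
```

```text
t 4.65 pos [570.7  73.7 272.5] yaw -75.1 gap 35.9 F [ 1.3 -0.9 -2.8] j [ 0.12  0.26 -0.44  1.77  0.13  1.14 -1.67]
tool units [-4.74 -3.42  0.89] in final axes [-4.74 -3.42  0.92] rot [-0.02 -0.05  0.  ]
```

>>> apply_moves:
  deltas:
    - {"delta_rot": [0, 0, 0], "translation": [-1, -0.75, 0.2], "grip": 30}
    - {"delta_rot": [0, 0, 0], "translation": [-1, -0.75, 0.3], "grip": 30}
    - {"delta_rot": [0, 0, 0], "translation": [-1, -0.75, 0.5], "grip": 30}
    - {"delta_rot": [0, 0, 0], "translation": [-0.9, -0.7, 0.5], "grip": 30}
    - {"delta_rot": [0, 0, 0], "translation": [-0.5, -0.4, 0.5], "grip": 30}
    - {"delta_rot": [0, 0, 0], "translation": [-0.2, -0.1, 0.5], "grip": 30}
    - {"delta_rot": [0, 0, 0], "translation": [0, 0, 0], "grip": 30}

```text
t: 5.35
tool_pos: [637.0, 244.9, 195.0]
tcp_rot: [[0.261, -0.965, 0.004], [-0.965, -0.261, -0.006], [0.006, -0.002, -1.0]]
wrist_force: [-0.4, -1.5, -3.8]
finger_gap: 0.418
```

```bash
python3 plan.py 633.3 237.3 130
```

```text
t 5.35 pos [637.  244.9 195. ] yaw -74.9 gap 35.7 F [-0.4 -1.5 -3.8] j [-0.14  0.51 -0.45  1.6   0.25  1.09 -1.97]
tool units [0.2  0.19 2.17] in final axes [0.21 0.19 2.17] rot [-0.02 -0.05  0.  ]
```

>>> apply_moves:
  deltas:
    - {"delta_rot": [-0.02, -0.05, 0], "translation": [0.2, 0.2, 0.5], "grip": 30}
    - {"delta_rot": [0, 0, 0], "translation": [0, 0, 0.7], "grip": 30}
    - {"delta_rot": [0, 0, 0], "translation": [0, 0, 0.6], "grip": 30}
    - {"delta_rot": [0, 0, 0], "translation": [0, 0, 0.2], "grip": 30}
    - {"delta_rot": [0, 0, 0], "translation": [0, 0, 0], "grip": 30}

```text
t: 5.85
tool_pos: [633.4, 230.9, 137.4]
tcp_rot: [[0.256, -0.967, 0.002], [-0.967, -0.256, -0.002], [0.002, -0.002, -1.0]]
wrist_force: [0.3, 0.0, -2.4]
finger_gap: 0.421
```

```bash
python3 plan.py 633.3 237.3 105;python3 -c "
from h import *
save('scene','pics/s2.png');im=save('top','pics/t2.png')
cv2.imwrite('pics/sc2.png',cv2.resize(cv2.imread('pics/s2.png')[150:330,280:480],None,fx=3,fy=3))"
```

```text
t 5.85 pos [633.4 230.9 137.4] yaw -75.1 gap 36.0 F [ 0.3  0.  -2.4] j [-0.13  0.55 -0.44  1.67  0.27  0.99 -1.97]
tool units [-0.21 -0.05  1.08] in final axes [-0.21 -0.05  1.08] rot [-0.01 -0.01  0.  ]
```

View pics/sc2.png

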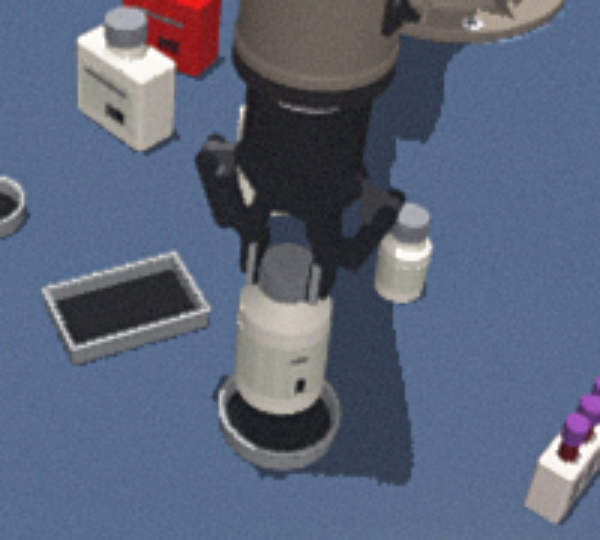

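>>> apply_moves:
  deltas:
    - {"delta_rot": [0, 0, 0], "translation": [-0.2, -0.05, 0], "grip": 30}
    - {"delta_rot": [0, 0, 0], "translation": [0, 0, 0.3], "grip": 30}
    - {"delta_rot": [0, 0, 0], "translation": [0, 0, 0.2], "grip": 30}
    - {"delta_rot": [0, 0, 0], "translation": [0, 0, 0], "grip": 30}

```text
t: 6.35
tool_pos: [635.0, 238.9, 125.0]
tcp_rot: [[0.257, -0.966, 0.007], [-0.966, -0.257, 0.0], [0.001, -0.007, -1.0]]
wrist_force: [-0.7, 0.4, -3.4]
finger_gap: 0.425
```

```bash
python3 plan.py 633.3 237.3 105
```

```text
t 6.35 pos [635.  238.9 125. ] yaw -75.1 gap 36.3 F [-0.7  0.4 -3.4] j [-0.14  0.57 -0.44  1.67  0.28  0.96 -1.99]
tool units [0.04 0.07 0.67] in final axes [0.04 0.07 0.67] rot [-0.05 -0.01  0.  ]
```

>>> apply_moves:
  deltas:
    - {"delta_rot": [-0.05, 0, 0], "translation": [0.04, 0.06, 0.3], "grip": 30}
    - {"delta_rot": [0, 0, 0], "translation": [0, 0, 0.2], "grip": 30}
    - {"delta_rot": [0, 0, 0], "translation": [0, 0, 0], "grip": 30}

```text
t: 6.65
tool_pos: [633.2, 237.1, 108.2]
tcp_rot: [[0.257, -0.966, -0.001], [-0.966, -0.257, -0.002], [0.001, 0.002, -1.0]]
wrist_force: [-0.4, -0.9, -3.0]
finger_gap: 0.42
```

```bash
python3 plan.py 633.3 237.3 105
```

```text
t 6.65 pos [633.2 237.1 108.2] yaw -75.1 gap 35.9 F [-0.4 -0.9 -3. ] j [-0.14  0.58 -0.43  1.68  0.29  0.94 -2.  ]
tool units [-0.01 -0.    0.11] in final axes [-0.01 -0.    0.11] rot [ 0.01 -0.01 -0.  ]
```

>>> apply_moves:
  deltas:
    - {"delta_rot": [0, 0, 0], "translation": [0, 0, 0.1], "grip": 30}
    - {"delta_rot": [0, 0, 0], "translation": [0, 0, 0.05], "grip": 30}
    - {"delta_rot": [0, 0, 0], "translation": [0, 0, 0.03], "grip": 30}

```text
t: 6.95
tool_pos: [634.3, 237.7, 104.2]
tcp_rot: [[0.257, -0.966, 0.001], [-0.966, -0.257, -0.001], [0.001, -0.001, -1.0]]
wrist_force: [-3.3, -2.3, 12.3]
finger_gap: 0.423
```

```bash
python3 plan.py 633.3 237.3 104
```

```text
t 6.95 pos [634.3 237.7 104.2] yaw -75.1 gap 36.1 F [-3.3 -2.3 12.3] j [-0.15  0.59 -0.43  1.68  0.29  0.94 -2.  ]
tool units [0.   0.04 0.01] in final axes [0.   0.04 0.01] rot [-0.01 -0.01  0.  ]
```

>>> apply_moves:
  deltas:
    - {"delta_rot": [0, 0, 0], "translation": [0, 0, 0], "grip": 42}
    - {"delta_rot": [0, 0, 0], "translation": [0, 0, 0], "grip": 60}
    - {"delta_rot": [0, 0, 0], "translation": [0, 0, 0], "grip": 85}
    - {"delta_rot": [0, 0, 0], "translation": [0, 0, 0], "grip": 85}
    - {"delta_rot": [0, 0, 0], "translation": [0, 0, 0], "grip": 85}
    - {"delta_rot": [0, 0, 0], "translation": [0, 0, -0.5], "grip": 85}
    - {"delta_rot": [0, 0, 0], "translation": [0, 0, -1], "grip": 85}
    - {"delta_rot": [0, 0, 0], "translation": [0, 0, -1], "grip": 85}
    - {"delta_rot": [0, 0, 0], "translation": [0, 0, -1], "grip": 85}
    - {"delta_rot": [0, 0, 0], "translation": [0, 0, -1], "grip": 85}

```text
t: 7.95
tool_pos: [632.6, 237.4, 244.3]
tcp_rot: [[0.258, -0.966, -0.003], [-0.966, -0.258, -0.002], [0.001, 0.003, -1.0]]
wrist_force: [0.3, -0.8, -0.6]
finger_gap: 0.997
```

```bash
python3 plan.py 435 83 235 -74;python3 -c "
from h import *
save('wrist','pics/w3.png')"
```

```text
t 7.95 pos [632.6 237.4 244.3] yaw -75.1 gap 85.2 F [ 0.3 -0.8 -0.6] j [-0.12  0.46 -0.47  1.56  0.22  1.18 -1.94]
tool units [3.28 7.69 0.34] in final axes [3.13 7.75 0.31] rot [ 0.02 -0.01 -0.13]
```

View pics/w3.png

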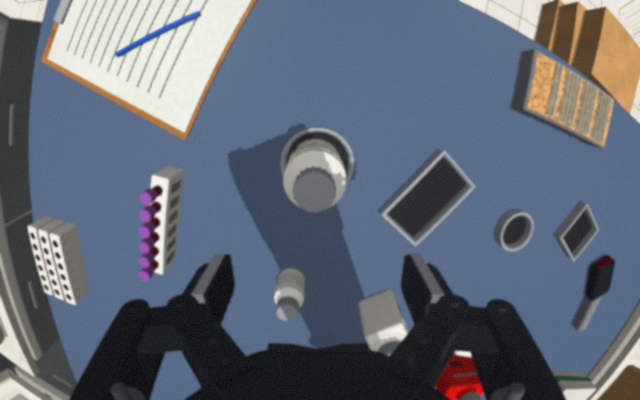

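>>> apply_moves:
  deltas:
    - {"delta_rot": [0, 0, 0], "translation": [0.4, 1, 0], "grip": 85}
    - {"delta_rot": [0, 0, 0], "translation": [0.45, 1, 0], "grip": 85}
    - {"delta_rot": [0, 0, 0], "translation": [0.45, 1, 0], "grip": 85}
    - {"delta_rot": [0, 0, 0], "translation": [0.45, 1, 0], "grip": 85}
    - {"delta_rot": [0, 0, 0], "translation": [0.45, 1, 0], "grip": 85}
    - {"delta_rot": [0, 0, 0], "translation": [0.45, 1, 0], "grip": 85}
    - {"delta_rot": [0, 0, -0.8], "translation": [0.4, 0.8, 0], "grip": 85}
    - {"delta_rot": [0, 0, -0.8], "translation": [0, 0, 0], "grip": 85}
    - {"delta_rot": [0, 0, -0.8], "translation": [0, 0, 0], "grip": 85}
    - {"delta_rot": [0, 0, -0.8], "translation": [0, 0, 0], "grip": 85}

```text
t: 9.0
tool_pos: [454.3, 94.0, 259.7]
tcp_rot: [[0.661, -0.751, 0.017], [-0.751, -0.661, 0.003], [0.009, -0.015, -1.0]]
wrist_force: [0.2, 0.2, -0.7]
finger_gap: 0.991
```

```bash
python3 plan.py 435 83 235 -49;python3 -c "
from h import *
save('wrist','pics/w4.png')"
```

```text
t 9.0 pos [454.3  94.  259.7] yaw -48.7 gap 84.6 F [ 0.2  0.2 -0.7] j [ 0.15  0.07 -0.51  2.01  0.04  1.05 -1.23]
tool units [-0.16  0.74  0.81] in final axes [-0.14  0.73  0.82] rot [-0.11 -0.07  0.04]
```

View pics/w4.png

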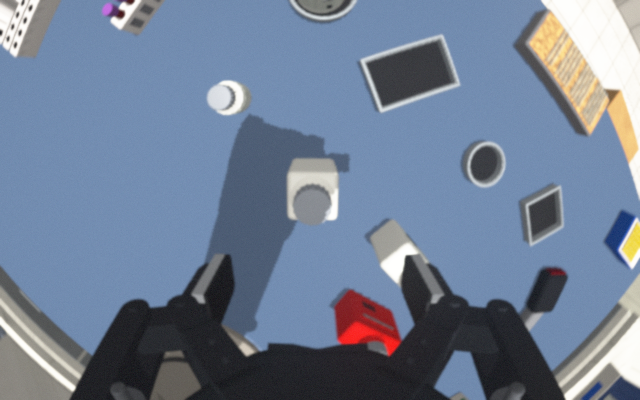

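```bash
python3 -c "
from h import *
im=cv2.imread('pics/w4.png');cv2.imwrite('pics/w4c.png',cv2.resize(im[140:240,260:370],None,fx=6,fy=6,interpolation=cv2.INTER_CUBIC))"
```

```text
(no output)
```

View pics/w4c.png

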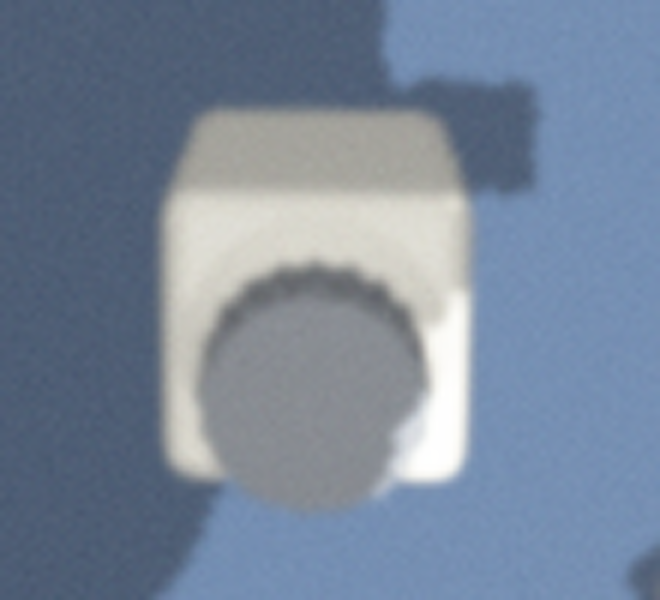

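Run:
```python
from h import *
s=bot.observe();p,R=s['tool_pos'],s['tcp_rot']
print(wonz(312.2,205.8,120,p,R).round(1))
a,b=[wonz(260+x/6,140+190/6,85,p,R) for x in(165,468)]
d=b-a;print(np.hypot(*d[:2]),np.degrees(np.arctan2(d[1],d[0])))
c=[wonz(260+x/6,140+y/6,85,p,R) for x,y in((163,220),(165,460),(470,220),(467,460))]
for a,b in((0,1),(2,3)): d=c[b]-c[a]; print(np.degrees(np.arctan2(d[1],d[0]))+90)
```

```text
[437.   83.7 120. ]
53.60337846590326 -48.380602068228775
-49.41066766397728
-47.720698683699084
```

>>> apply_moves:
  deltas:
    - {"delta_rot": [-0.1, -0.07, 0], "translation": [-0.15, 0.7, 0.5], "grip": 85}
    - {"delta_rot": [0, 0, 0], "translation": [0, 0, 0.8], "grip": 85}
    - {"delta_rot": [0, 0, 0], "translation": [0, 0, 0.8], "grip": 85}
    - {"delta_rot": [0, 0, 0], "translation": [0, 0, 0.5], "grip": 85}
    - {"delta_rot": [0, 0, 0], "translation": [0, 0, 0], "grip": 85}

```text
t: 9.55
tool_pos: [436.8, 84.2, 183.2]
tcp_rot: [[0.659, -0.752, 0.007], [-0.752, -0.659, 0.001], [0.004, -0.006, -1.0]]
wrist_force: [-0.3, 0.3, 0.6]
finger_gap: 0.995
```

```bash
python3 plan.py 436 83.3 98 -48.5
```

```text
t 9.55 pos [436.8  84.2 183.2] yaw -48.8 gap 84.9 F [-0.3  0.3  0.6] j [ 0.14  0.13 -0.51  2.13  0.09  0.89 -1.27]
tool units [-0.01  0.06  2.84] in final axes [0.   0.04 2.84] rot [-0.04 -0.03 -0.03]
```

>>> apply_moves:
  deltas:
    - {"delta_rot": [-0.04, -0.03, 0], "translation": [0, 0.05, 0.8], "grip": 85}
    - {"delta_rot": [0, 0, 0], "translation": [0, 0, 0.8], "grip": 85}
    - {"delta_rot": [0, 0, 0], "translation": [0, 0, 0.8], "grip": 85}
    - {"delta_rot": [0, 0, 0], "translation": [0, 0, 0.5], "grip": 85}
    - {"delta_rot": [0, 0, 0], "translation": [0, 0, 0], "grip": 85}

```text
t: 10.05
tool_pos: [439.7, 84.4, 99.4]
tcp_rot: [[0.653, -0.757, 0.007], [-0.757, -0.653, 0.001], [0.004, -0.006, -1.0]]
wrist_force: [-0.0, 0.5, -0.1]
finger_gap: 0.996
```

```bash
python3 plan.py 436 83.3 98 -48.5
```

```text
t 10.05 pos [439.7  84.4  99.4] yaw -49.2 gap 85.1 F [-0.   0.5 -0.1] j [ 0.09  0.27 -0.48  2.2   0.2   0.7  -1.38]
tool units [-0.05  0.12  0.04] in final axes [-0.05  0.12  0.05] rot [-0.04 -0.03 -0.09]
```

>>> apply_moves:
  deltas:
    - {"delta_rot": [-0.04, -0.03, -0.05], "translation": [-0.05, 0.12, 0.02], "grip": 70}
    - {"delta_rot": [0, 0, 0], "translation": [0, 0, 0], "grip": 45}
    - {"delta_rot": [0, 0, 0], "translation": [0, 0, 0], "grip": 40}
    - {"delta_rot": [0, 0, 0], "translation": [0, 0, 0], "grip": 32}
    - {"delta_rot": [0, 0, 0], "translation": [0, 0, 0], "grip": 30}
    - {"delta_rot": [0, 0, 0], "translation": [0, 0, 0], "grip": 30}
    - {"delta_rot": [0, 0, 0], "translation": [0, 0, 0], "grip": 30}
  squeeze: 40

```text
t: 10.75
tool_pos: [438.1, 83.6, 103.4]
tcp_rot: [[0.657, -0.754, 0.005], [-0.754, -0.657, 0.001], [0.003, -0.004, -1.0]]
wrist_force: [-0.8, -0.8, -2.7]
finger_gap: 0.429
```

```bash
python3 plan.py 436 83.3 250 -25
```

```text
t 10.75 pos [438.1  83.6 103.4] yaw -48.9 gap 36.6 F [-0.8 -0.8 -2.7] j [ 0.1   0.26 -0.48  2.2   0.19  0.71 -1.37]
tool units [-0.03  0.04 -4.89] in final axes [-0.06  0.04 -4.89] rot [-0.03 -0.03 -2.99]
```

>>> apply_moves:
  deltas:
    - {"delta_rot": [0, 0, 0], "translation": [0, 0, -0.3], "grip": 30}
    - {"delta_rot": [0, 0, 0], "translation": [0, 0, -0.6], "grip": 30}
    - {"delta_rot": [0, 0, 0], "translation": [0, 0, -0.9], "grip": 30}
    - {"delta_rot": [0, 0, 0], "translation": [0, 0, -0.9], "grip": 30}
    - {"delta_rot": [0, 0, 0], "translation": [0, 0, -0.9], "grip": 30}
    - {"delta_rot": [0, 0, 0], "translation": [0, 0, -0.9], "grip": 30}
    - {"delta_rot": [0, 0, -0.5], "translation": [0, 0, -0.6], "grip": 30}
    - {"delta_rot": [0, 0, -0.8], "translation": [0, 0, 0], "grip": 30}
    - {"delta_rot": [0, 0, -0.8], "translation": [0, 0, 0], "grip": 30}
    - {"delta_rot": [0, 0, -0.8], "translation": [0, 0, 0], "grip": 30}
    - {"delta_rot": [0, 0, 0], "translation": [0, 0, 0], "grip": 30}
  squeeze: 60

```text
t: 11.85
tool_pos: [435.3, 84.7, 268.7]
tcp_rot: [[0.908, -0.418, 0.005], [-0.418, -0.908, 0.003], [0.004, -0.005, -1.0]]
wrist_force: [-0.7, 0.5, -2.1]
finger_gap: 0.419
```

```bash
python3 plan.py 646.5 -244 250 -25.6
```

```text
t 11.85 pos [435.3  84.7 268.7] yaw -24.7 gap 35.8 F [-0.7  0.5 -2.1] j [ 0.18  0.03 -0.52  2.03  0.02  1.08 -0.78]
tool units [10.98  7.01  0.63] in final axes [11.08  6.84  0.62] rot [-0.03 -0.03  0.11]
```

>>> apply_moves:
  deltas:
    - {"delta_rot": [0, 0, 0], "translation": [0.6, 0.4, 0], "grip": 30}
    - {"delta_rot": [0, 0, 0], "translation": [1, 0.64, 0], "grip": 30}
    - {"delta_rot": [0, 0, 0], "translation": [1, 0.64, 0], "grip": 30}
    - {"delta_rot": [0, 0, 0], "translation": [1, 0.64, 0], "grip": 30}
    - {"delta_rot": [0, 0, 0], "translation": [1, 0.64, 0], "grip": 30}
    - {"delta_rot": [0, 0, 0], "translation": [1, 0.64, 0], "grip": 30}
    - {"delta_rot": [0, 0, 0], "translation": [1, 0.64, 0], "grip": 30}
    - {"delta_rot": [0, 0, 0], "translation": [1, 0.64, 0], "grip": 30}
    - {"delta_rot": [0, 0, 0], "translation": [1, 0.64, 0], "grip": 30}

```text
t: 12.75
tool_pos: [600.2, -180.3, 272.4]
tcp_rot: [[0.898, -0.441, 0.006], [-0.441, -0.898, 0.004], [0.004, -0.006, -1.0]]
wrist_force: [0.7, 0.0, -2.4]
finger_gap: 0.419
```

```bash
python3 plan.py 646.5 -244 200 -25.6
```

```text
t 12.75 pos [ 600.2 -180.3  272.4] yaw -26.2 gap 35.8 F [ 0.7  0.  -2.4] j [ 0.43  0.33 -0.3   1.66  0.1   1.16 -0.35]
tool units [2.31 1.24 2.41] in final axes [2.31 1.25 2.41] rot [-0.04 -0.03 -0.07]
```

>>> apply_moves:
  deltas:
    - {"delta_rot": [-0.04, -0.03, 0], "translation": [0.9, 0.5, 0.4], "grip": 30}
    - {"delta_rot": [0, 0, 0], "translation": [0.8, 0.4, 0.6], "grip": 30}
    - {"delta_rot": [0, 0, 0], "translation": [0.5, 0.3, 0.6], "grip": 30}
    - {"delta_rot": [0, 0, 0], "translation": [0.1, 0.05, 0.6], "grip": 30}
    - {"delta_rot": [0, 0, 0], "translation": [0, 0, 0.3], "grip": 30}
    - {"delta_rot": [0, 0, 0], "translation": [0, 0, 0], "grip": 30}

```text
t: 13.35
tool_pos: [646.9, -251.4, 193.9]
tcp_rot: [[0.887, -0.462, -0.002], [-0.462, -0.887, 0.002], [-0.003, -0.0, -1.0]]
wrist_force: [0.2, -0.2, -2.1]
finger_gap: 0.418
```

```bash
python3 plan.py 646.5 -244 128 -25.6;python3 -c "
from h import *
save('wrist','pics/w5.png')"
```

```text
t 13.35 pos [ 646.9 -251.4  193.9] yaw -27.5 gap 35.7 F [ 0.2 -0.2 -2.1] j [ 0.46  0.5  -0.26  1.58  0.14  1.08 -0.31]
tool units [-0.12 -0.21  2.2 ] in final axes [-0.12 -0.22  2.2 ] rot [-0.    0.02 -0.24]
```

View pics/w5.png

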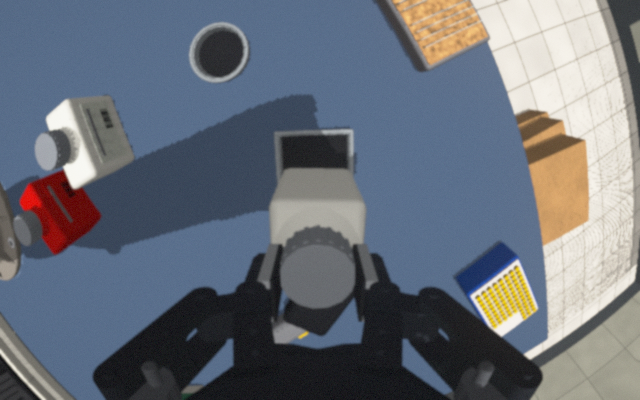

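>>> apply_moves:
  deltas:
    - {"delta_rot": [0, 0, -0.24], "translation": [-0.12, -0.2, 0.5], "grip": 30}
    - {"delta_rot": [0, 0, 0], "translation": [0, 0, 0.7], "grip": 30}
    - {"delta_rot": [0, 0, 0], "translation": [0, 0, 0.7], "grip": 30}
    - {"delta_rot": [0, 0, 0], "translation": [0, 0, 0], "grip": 30}

```text
t: 13.8
tool_pos: [647.6, -239.3, 138.5]
tcp_rot: [[0.906, -0.423, 0.004], [-0.423, -0.906, 0.001], [0.003, -0.002, -1.0]]
wrist_force: [0.3, 1.0, -2.1]
finger_gap: 0.421
```

```bash
python3 plan.py 646.5 -244 112 -25.6;python3 -c "
from h import *
save('wrist','pics/w6.png');save('scene','pics/s6.png')
cv2.imwrite('pics/sc6.png',cv2.resize(cv2.imread('pics/s6.png')[100:260,140:320],None,fx=3,fy=3))"
```

```text
t 13.8 pos [ 647.6 -239.3  138.5] yaw -25.1 gap 36.0 F [ 0.3  1.  -2.1] j [ 0.45  0.55 -0.26  1.63  0.16  0.98 -0.3 ]
tool units [0.03 0.16 0.88] in final axes [0.03 0.16 0.88] rot [-0.02 -0.02  0.07]
```

View pics/w6.png

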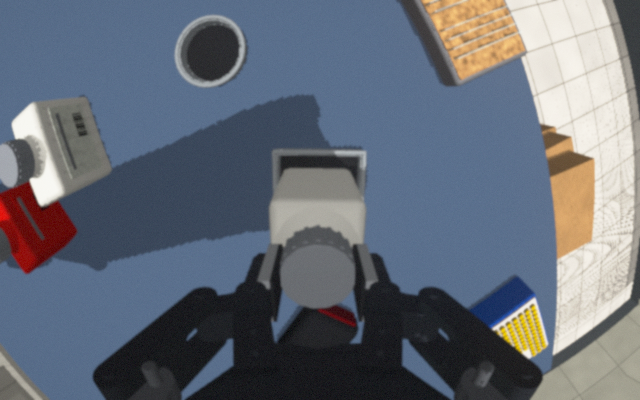

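View pics/sc6.png

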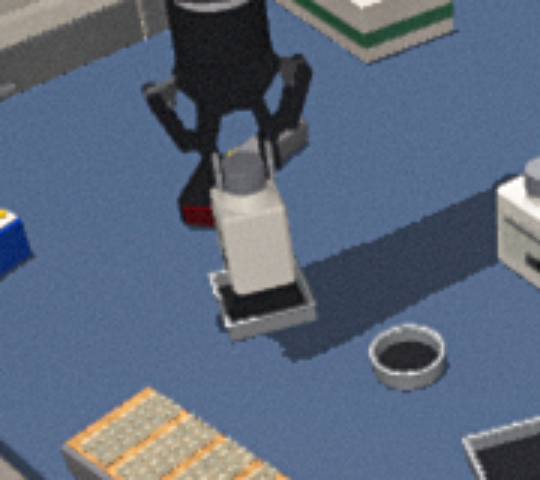

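Run:
```python
from h import *
s=bot.observe();p,R=s['tool_pos'],s['tcp_rot']
a,b=wonz(273,150.5,20,p,R),wonz(366,150,20,p,R)
print(a.round(1),b.round(1),np.hypot(*(b-a)[:2]),np.degrees(np.arctan2(*(b-a)[1::-1])))
print(((a+b)/2-39*np.array([.423,.906,0])).round(1))
```

```text
[ 630.1 -191.3   20. ] [ 703.8 -225.4   20. ] 81.25701297848258 -24.804113485182242
[ 650.4 -243.7   20. ]
```

>>> apply_moves:
  deltas:
    - {"delta_rot": [-0.02, -0.02, 0], "translation": [0.07, 0.14, 0], "grip": 30}
    - {"delta_rot": [0, 0, 0], "translation": [0, 0, 0.35], "grip": 30}
    - {"delta_rot": [0, 0, 0], "translation": [0, 0, 0.35], "grip": 30}
    - {"delta_rot": [0, 0, 0], "translation": [0, 0, 0], "grip": 30}

```text
t: 14.3
tool_pos: [651.0, -245.5, 122.6]
tcp_rot: [[0.906, -0.424, 0.008], [-0.424, -0.906, -0.003], [0.009, -0.0, -1.0]]
wrist_force: [-0.6, -0.3, -2.6]
finger_gap: 0.419
```

```bash
python3 plan.py 648 -244 106 -25.4
```

```text
t 14.3 pos [ 651.  -245.5  122.6] yaw -25.1 gap 35.8 F [-0.6 -0.3 -2.6] j [ 0.45  0.57 -0.26  1.64  0.17  0.95 -0.31]
tool units [-0.12 -0.    0.55] in final axes [-0.11 -0.    0.55] rot [-0.   -0.06  0.04]
```

>>> apply_moves:
  deltas:
    - {"delta_rot": [0, -0.06, 0], "translation": [-0.1, 0, 0.25], "grip": 30}
    - {"delta_rot": [0, 0, 0], "translation": [0, 0, 0.15], "grip": 30}
    - {"delta_rot": [0, 0, 0], "translation": [0, 0, 0.05], "grip": 30}

```text
t: 14.6
tool_pos: [648.0, -244.1, 107.7]
tcp_rot: [[0.906, -0.424, -0.001], [-0.424, -0.906, 0.001], [-0.001, -0.0, -1.0]]
wrist_force: [-0.8, 0.4, 2.9]
finger_gap: 0.42
```

```bash
python3 plan.py 648 -244 106 -25.4
```

```text
t 14.6 pos [ 648.  -244.1  107.7] yaw -25.1 gap 35.8 F [-0.8  0.4  2.9] j [ 0.45  0.58 -0.26  1.65  0.18  0.93 -0.31]
tool units [-0.   -0.    0.06] in final axes [-0.   -0.    0.06] rot [-0.    0.01  0.04]
```

Contact is beginning; I'll press slightly, then release.

>>> apply_moves:
  deltas:
    - {"delta_rot": [0, 0, 0], "translation": [0, 0, 0.06], "grip": 30}
    - {"delta_rot": [0, 0, 0], "translation": [0, 0, 0.03], "grip": 30}

```text
t: 14.8
tool_pos: [648.5, -244.5, 107.8]
tcp_rot: [[0.906, -0.424, 0.0], [-0.424, -0.906, -0.0], [0.001, 0.0, -1.0]]
wrist_force: [-5.9, 1.5, 7.4]
finger_gap: 0.422
```

>>> apply_moves:
  deltas:
    - {"delta_rot": [0, 0, 0], "translation": [0, 0, 0], "grip": 42}
    - {"delta_rot": [0, 0, 0], "translation": [0, 0, 0], "grip": 60}
    - {"delta_rot": [0, 0, 0], "translation": [0, 0, 0], "grip": 85}
    - {"delta_rot": [0, 0, 0], "translation": [0, 0, 0], "grip": 85}
    - {"delta_rot": [0, 0, 0], "translation": [0, 0, 0], "grip": 85}
    - {"delta_rot": [0, 0, 0], "translation": [0, 0, -0.5], "grip": 85}
    - {"delta_rot": [0, 0, 0], "translation": [0, 0, -1], "grip": 85}
    - {"delta_rot": [0, 0, 0], "translation": [0, 0, -1], "grip": 85}
    - {"delta_rot": [0, 0, 0], "translation": [0, 0, -1], "grip": 85}
    - {"delta_rot": [0, 0, 0], "translation": [0, 0, -1], "grip": 85}

```text
t: 15.8
tool_pos: [646.9, -243.7, 247.3]
tcp_rot: [[0.906, -0.423, -0.004], [-0.423, -0.906, 0.002], [-0.005, 0.0, -1.0]]
wrist_force: [0.5, -0.9, -0.5]
finger_gap: 1.001
```

```bash
python3 plan.py 439.5 -82 240 -5;python3 -c "
from h import *
save('wrist','pics/w7.png')"
```

```text
t 15.8 pos [ 646.9 -243.7  247.3] yaw -25.1 gap 85.5 F [ 0.5 -0.9 -0.5] j [ 0.46  0.46 -0.27  1.53  0.13  1.18 -0.27]
tool units [-8.54 -1.95  0.28] in final axes [-7.36 -4.77  0.24] rot [-0.    0.03 -2.51]
```

View pics/w7.png

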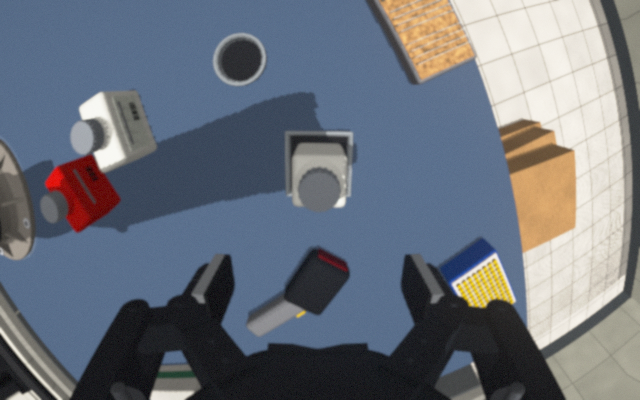

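>>> apply_moves:
  deltas:
    - {"delta_rot": [0, 0, 0], "translation": [-0.7, -0.15, 0], "grip": 85}
    - {"delta_rot": [0, 0, 0], "translation": [-1, -0.22, 0], "grip": 85}
    - {"delta_rot": [0, 0, 0], "translation": [-1, -0.22, 0], "grip": 85}
    - {"delta_rot": [0, 0, 0], "translation": [-1, -0.22, 0], "grip": 85}
    - {"delta_rot": [0, 0, 0], "translation": [-1, -0.22, 0], "grip": 85}
    - {"delta_rot": [0, 0, 0], "translation": [-1, -0.22, 0], "grip": 85}
    - {"delta_rot": [0, 0, 0], "translation": [-1, -0.22, 0], "grip": 85}
    - {"delta_rot": [0, 0, 0], "translation": [-1, -0.22, 0], "grip": 85}
    - {"delta_rot": [0, 0, 0.6], "translation": [-0.6, -0.2, 0], "grip": 85}
    - {"delta_rot": [0, 0, 0.6], "translation": [0, 0, 0], "grip": 85}
    - {"delta_rot": [0, 0, 0], "translation": [0, 0, 0], "grip": 85}

```text
t: 16.95
tool_pos: [441.2, -81.3, 263.8]
tcp_rot: [[0.82, -0.572, 0.018], [-0.572, -0.82, -0.007], [0.019, -0.005, -1.0]]
wrist_force: [0.1, -0.7, 0.5]
finger_gap: 0.994
```

```bash
python3 plan.py 439.5 -82 98 -35;python3 -c "
from h import *
save('wrist','pics/w8.png');save('scene','pics/s8.png')
cv2.imwrite('pics/sc8.png',cv2.resize(cv2.imread('pics/s8.png')[100:320,160:420],None,fx=3,fy=2.7))
im=cv2.imread('pics/w8.png');cv2.imwrite('pics/w8c.png',cv2.resize(im[120:250,240:400],None,fx=5,fy=4.6,interpolation=cv2.INTER_CUBIC))"
```

```text
t 16.95 pos [441.2 -81.3 263.8] yaw -34.9 gap 84.9 F [ 0.1 -0.7  0.5] j [ 0.41  0.03 -0.38  2.04  0.02  1.06 -0.59]
tool units [-0.14  0.08  5.52] in final axes [-0.03  0.05  5.53] rot [-0.03 -0.13  0.01]
```

View pics/w8.png

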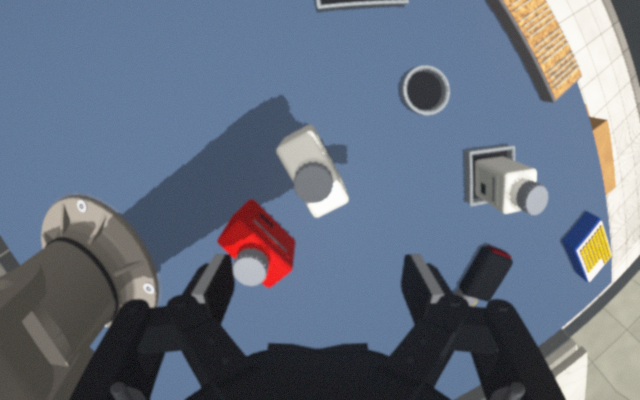

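View pics/sc8.png

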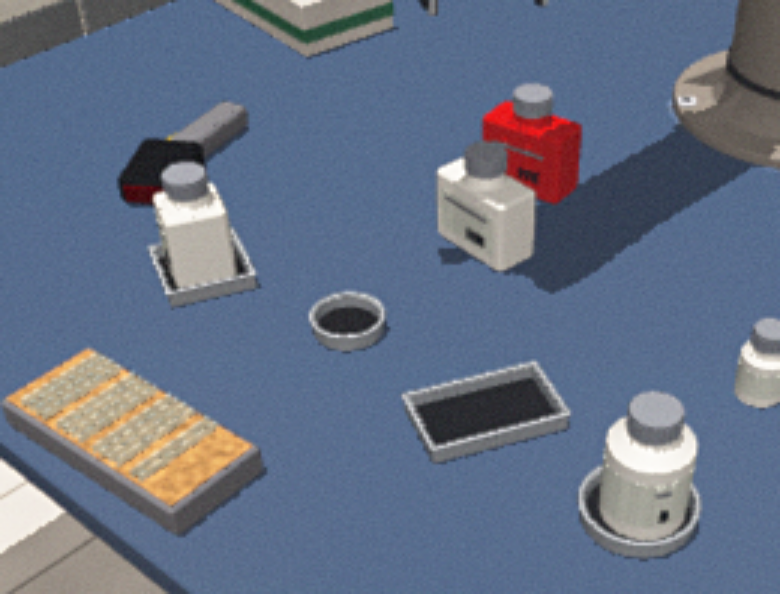

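View pics/w8c.png

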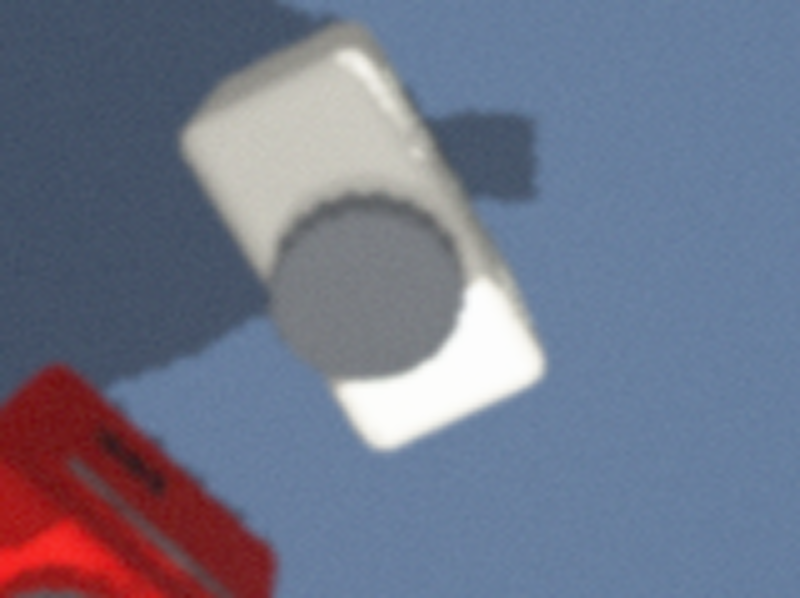

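Run:
```python
from h import *
s=bot.observe();p,R=s['tool_pos'],s['tcp_rot']
f=lambda x,y,z:wonz(240+x/5,120+y/4.6,z,p,R)
print(f(368,288,120).round(1))
for a,b in(((188,155),(360,435)),((395,448),(535,382)),((195,128),(340,50)),((440,180),(540,345))):
    A,B=f(*a,85),f(*b,85);d=B-A;print(np.degrees(np.arctan2(d[1],d[0])),np.hypot(*d[:2]))
```

```text
[441.2 -80.2 120. ]
-97.13077309889418 78.04033140806196
-6.230318489202148 35.35229432092063
-4.828267154857771 35.42562533520182
-95.47650881988618 45.976764868647386
```

>>> apply_moves:
  deltas:
    - {"delta_rot": [-0.03, -0.13, 0], "translation": [-0.05, 0.03, 0.7], "grip": 85}
    - {"delta_rot": [0, 0, 0], "translation": [0, 0, 0.9], "grip": 85}
    - {"delta_rot": [0, 0, 0], "translation": [0, 0, 0.9], "grip": 85}
    - {"delta_rot": [0, 0, 0], "translation": [0, 0, 0.4], "grip": 85}
    - {"delta_rot": [0, 0, 0], "translation": [0, 0, 0], "grip": 85}

```text
t: 17.55
tool_pos: [441.2, -82.6, 171.7]
tcp_rot: [[0.827, -0.563, -0.001], [-0.563, -0.827, 0.002], [-0.002, -0.001, -1.0]]
wrist_force: [-0.2, -0.1, -0.1]
finger_gap: 0.996
```

```bash
python3 plan.py 440.3 -81 98 -35
```

```text
t 17.55 pos [441.2 -82.6 171.7] yaw -34.2 gap 85.0 F [-0.2 -0.1 -0.1] j [ 0.39  0.15 -0.38  2.14  0.07  0.87 -0.62]
tool units [-0.05 -0.02  2.46] in final axes [-0.05 -0.03  2.46] rot [-0.01  0.02  0.1 ]
```

>>> apply_moves:
  deltas:
    - {"delta_rot": [0, 0, 0.1], "translation": [-0.05, -0.02, 0.8], "grip": 85}
    - {"delta_rot": [0, 0, 0], "translation": [0, 0, 0.8], "grip": 85}
    - {"delta_rot": [0, 0, 0], "translation": [0, 0, 0.7], "grip": 85}
    - {"delta_rot": [0, 0, 0], "translation": [0, 0, 0.2], "grip": 85}
    - {"delta_rot": [0, 0, 0], "translation": [0, 0, 0], "grip": 85}

```text
t: 18.05
tool_pos: [441.9, -81.8, 95.1]
tcp_rot: [[0.821, -0.571, -0.002], [-0.571, -0.821, 0.003], [-0.003, -0.002, -1.0]]
wrist_force: [0.7, -0.7, 0.9]
finger_gap: 0.998
```

```bash
python3 plan.py 440.3 -81 98 -35
```

```text
t 18.05 pos [441.9 -81.8  95.1] yaw -34.8 gap 85.2 F [ 0.7 -0.7  0.9] j [ 0.36  0.27 -0.36  2.2   0.14  0.69 -0.71]
tool units [-0.06  0.01 -0.1 ] in final axes [-0.06  0.01 -0.1 ] rot [-0.01  0.02  0.02]
```

>>> apply_moves:
  deltas:
    - {"delta_rot": [0, 0, 0], "translation": [-0.06, 0, -0.07], "grip": 70}
    - {"delta_rot": [0, 0, 0], "translation": [0, 0, 0], "grip": 45}
    - {"delta_rot": [0, 0, 0], "translation": [0, 0, 0], "grip": 40}
    - {"delta_rot": [0, 0, 0], "translation": [0, 0, 0], "grip": 32}
    - {"delta_rot": [0, 0, 0], "translation": [0, 0, 0], "grip": 30}
    - {"delta_rot": [0, 0, 0], "translation": [0, 0, 0], "grip": 30}
    - {"delta_rot": [0, 0, 0], "translation": [0, 0, 0], "grip": 30}
  squeeze: 50

```text
t: 18.75
tool_pos: [442.0, -81.2, 100.9]
tcp_rot: [[0.821, -0.571, 0.002], [-0.571, -0.821, 0.002], [0.001, -0.003, -1.0]]
wrist_force: [-0.2, 0.3, -3.3]
finger_gap: 0.425
```

```bash
python3 plan.py 440.3 -81 250 33.5
```

```text
t 18.75 pos [442.  -81.2 100.9] yaw -34.8 gap 36.3 F [-0.2  0.3 -3.3] j [ 0.36  0.26 -0.36  2.2   0.14  0.7  -0.7 ]
tool units [-0.05  0.01 -4.97] in final axes [-0.04 -0.04 -4.97] rot [-0.02 -0.02 -8.54]
```

>>> apply_moves:
  deltas:
    - {"delta_rot": [0, 0, 0], "translation": [0, 0, -0.3], "grip": 30}
    - {"delta_rot": [0, 0, 0], "translation": [0, 0, -0.6], "grip": 30}
    - {"delta_rot": [0, 0, 0], "translation": [0, 0, -0.9], "grip": 30}
    - {"delta_rot": [0, 0, 0], "translation": [0, 0, -0.9], "grip": 30}
    - {"delta_rot": [0, 0, 0], "translation": [0, 0, -0.9], "grip": 30}
    - {"delta_rot": [0, 0, -0.5], "translation": [0, 0, -0.7], "grip": 30}
    - {"delta_rot": [0, 0, -0.9], "translation": [0, 0, -0.5], "grip": 30}
    - {"delta_rot": [0, 0, -0.9], "translation": [0, 0, 0], "grip": 30}
    - {"delta_rot": [0, 0, -0.9], "translation": [0, 0, 0], "grip": 30}
    - {"delta_rot": [0, 0, -0.9], "translation": [0, 0, 0], "grip": 30}
    - {"delta_rot": [0, 0, -0.9], "translation": [0, 0, 0], "grip": 30}
    - {"delta_rot": [0, 0, -0.9], "translation": [0, 0, 0], "grip": 30}
  squeeze: 60

```text
t: 19.95
tool_pos: [439.6, -80.1, 257.3]
tcp_rot: [[0.969, 0.246, 0.003], [0.246, -0.969, 0.003], [0.004, -0.002, -1.0]]
wrist_force: [-0.1, 1.1, -4.3]
finger_gap: 0.417
```

```bash
python3 plan.py 626 82 200 33.5
```

```text
t 19.95 pos [439.6 -80.1 257.3] yaw 14.2 gap 35.6 F [-0.1  1.1 -4.3] j [ 0.44  0.04 -0.41  2.04  0.02  1.06  0.27]
tool units [ 7.34 -3.7   1.95] in final axes [ 8.16 -1.08  1.91] rot [-0.01 -0.03 -2.41]
```

Finish the rotation, then translate in the final axes.

>>> apply_moves:
  deltas:
    - {"delta_rot": [0, 0, -0.9], "translation": [0, 0, 0], "grip": 30}
    - {"delta_rot": [0, 0, -0.9], "translation": [0, 0, 0], "grip": 30}
    - {"delta_rot": [0, 0, -0.7], "translation": [0, 0, 0], "grip": 30}
    - {"delta_rot": [0, 0, 0], "translation": [0.7, -0.1, 0], "grip": 30}
    - {"delta_rot": [0, 0, 0], "translation": [1, -0.14, 0], "grip": 30}
    - {"delta_rot": [0, 0, 0], "translation": [1, -0.14, 0], "grip": 30}
    - {"delta_rot": [0, 0, 0], "translation": [1, -0.14, 0], "grip": 30}
    - {"delta_rot": [0, 0, 0], "translation": [1, -0.14, 0.2], "grip": 30}
    - {"delta_rot": [0, 0, 0], "translation": [1, -0.14, 0.3], "grip": 30}
    - {"delta_rot": [0, 0, 0], "translation": [1, -0.14, 0.4], "grip": 30}

```text
t: 20.95
tool_pos: [588.9, 61.1, 237.6]
tcp_rot: [[0.818, 0.575, 0.005], [0.575, -0.818, 0.001], [0.005, 0.002, -1.0]]
wrist_force: [-0.2, -1.2, -4.6]
finger_gap: 0.422
```

```bash
python3 plan.py 626 82 190 33.5
```

```text
t 20.95 pos [588.9  61.1 237.6] yaw 35.1 gap 36.0 F [-0.2 -1.2 -4.6] j [ 0.2   0.32 -0.51  1.77  0.18  1.09  0.24]
tool units [1.41 0.14 1.59] in final axes [1.42 0.1  1.59] rot [ 0.02 -0.04  0.2 ]
```

>>> apply_moves:
  deltas:
    - {"delta_rot": [0.02, -0.04, 0.2], "translation": [0.7, 0.05, 0.4], "grip": 30}
    - {"delta_rot": [0, 0, 0], "translation": [0.4, 0, 0.5], "grip": 30}
    - {"delta_rot": [0, 0, 0], "translation": [0.1, 0, 0.5], "grip": 30}
    - {"delta_rot": [0, 0, 0], "translation": [0, 0, 0.2], "grip": 30}
    - {"delta_rot": [0, 0, 0], "translation": [0, 0, 0], "grip": 30}

```text
t: 21.45
tool_pos: [620.4, 84.3, 187.2]
tcp_rot: [[0.832, 0.554, -0.004], [0.554, -0.832, 0.002], [-0.003, -0.004, -1.0]]
wrist_force: [-0.2, 0.4, -3.8]
finger_gap: 0.42
```

```bash
python3 plan.py 626 82 138 33.5;python3 -c "
from h import *
save('wrist','pics/w9.png');save('scene','pics/s9.png')
cv2.imwrite('pics/sc9.png',cv2.resize(cv2.imread('pics/s9.png')[140:320,240:440],None,fx=3,fy=3))"
```

```text
t 21.45 pos [620.4  84.3 187.2] yaw 33.7 gap 35.9 F [-0.2  0.4 -3.8] j [ 0.14  0.43 -0.49  1.74  0.23  1.03  0.16]
tool units [0.12 0.17 1.64] in final axes [0.11 0.17 1.64] rot [-0.03  0.02  0.02]
```

View pics/w9.png

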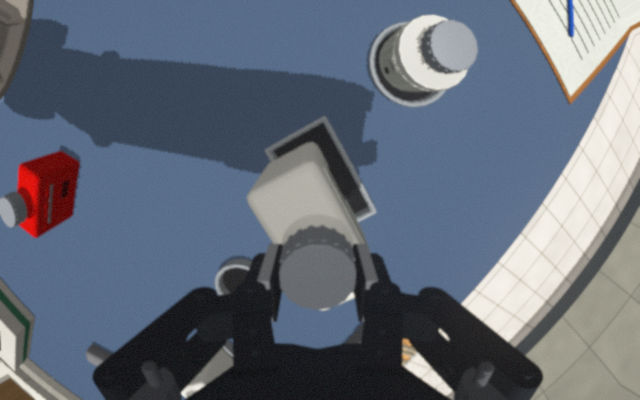

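View pics/sc9.png

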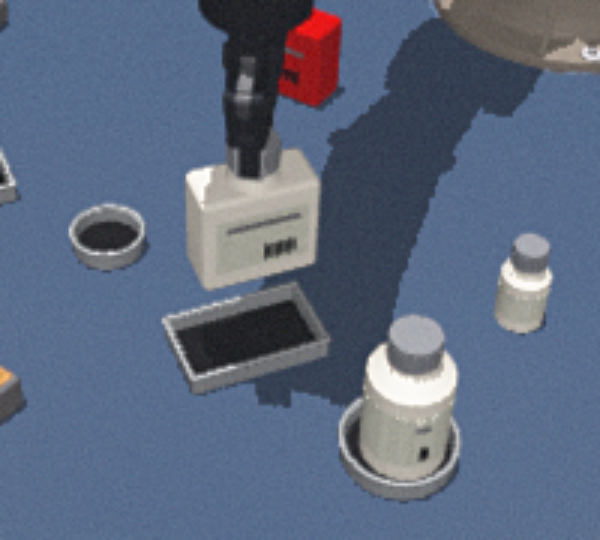

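>>> apply_moves:
  deltas:
    - {"delta_rot": [0, 0, 0], "translation": [0.12, 0.17, 0.4], "grip": 30}
    - {"delta_rot": [0, 0, 0], "translation": [0, 0, 0.6], "grip": 30}
    - {"delta_rot": [0, 0, 0], "translation": [0, 0, 0.6], "grip": 30}
    - {"delta_rot": [0, 0, 0], "translation": [0, 0, 0], "grip": 30}

```text
t: 21.95
tool_pos: [628.6, 79.3, 140.6]
tcp_rot: [[0.834, 0.552, 0.003], [0.552, -0.834, 0.001], [0.003, 0.001, -1.0]]
wrist_force: [0.6, -0.6, -3.9]
finger_gap: 0.426
```

```bash
python3 plan.py 626 82 115 33.5;python3 -c "
from h import *
save('wrist','pics/w10.png')
im=cv2.imread('pics/w10.png');cv2.imwrite('pics/w10c.png',cv2.resize(im[100:300,220:420],None,fx=3,fy=3,interpolation=cv2.INTER_CUBIC))"
```

```text
t 21.95 pos [628.6  79.3 140.6] yaw 33.5 gap 36.4 F [ 0.6 -0.6 -3.9] j [ 0.13  0.49 -0.47  1.76  0.26  0.95  0.14]
tool units [-0.02 -0.12  0.85] in final axes [-0.02 -0.12  0.85] rot [ 0.   -0.02 -0.  ]
```

View pics/w10c.png

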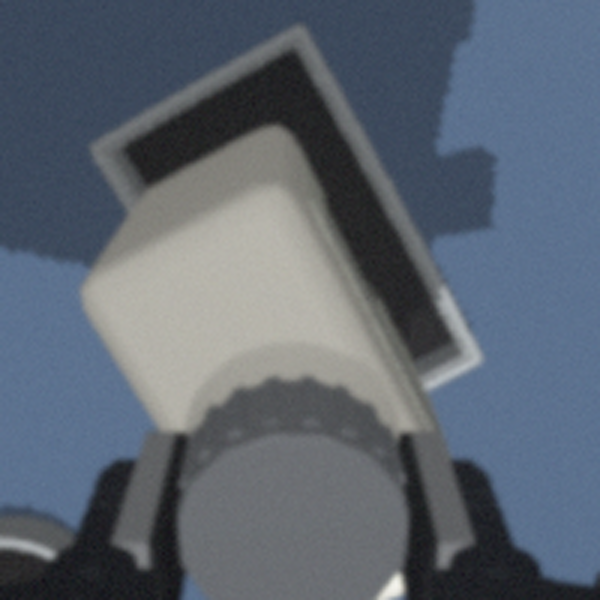

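Run:
```python
from h import *
s=bot.observe();p,R=s['tool_pos'],s['tcp_rot']
f=lambda x,y,z:wonz(220+x/3,100+y/3,z,p,R)
L,T,B=f(93,148,20),f(302,28,20),f(480,358,20)
ang=lambda d:np.degrees(np.arctan2(d[1],d[0]))
print(((L+B)/2).round(1),np.hypot(*(T-L)[:2]),np.hypot(*(B-T)[:2]),ang(T-L),ang(B-T))
# bottle shoulder edges at z=85+ (140.6-100.9)
z=85+39
a,b,c=f(90,268,z),f(270,188,z),f(375,380,z); print(ang(b-a),ang(c-b))
a,b=f(150,185,z-85),f(270,130,z-85)
```

```text
[627.8  83.1  20. ] 70.06005854686978 115.35868683281358 62.62650595323537 -27.27558559317305
57.355634139619475 -28.547398849638228
```

>>> apply_moves:
  deltas:
    - {"delta_rot": [0, 0, -0.05], "translation": [0.05, -0.13, 0], "grip": 30}
    - {"delta_rot": [0, 0, 0], "translation": [0, 0, 0.35], "grip": 30}
    - {"delta_rot": [0, 0, 0], "translation": [0, 0, 0.35], "grip": 30}
    - {"delta_rot": [0, 0, 0], "translation": [0, 0, 0], "grip": 30}

```text
t: 22.4
tool_pos: [629.8, 83.9, 122.0]
tcp_rot: [[0.83, 0.558, 0.008], [0.558, -0.83, 0.002], [0.007, 0.003, -1.0]]
wrist_force: [-0.8, 0.5, -3.9]
finger_gap: 0.418
```

```bash
python3 plan.py 627.5 83.3 106 34
```

```text
t 22.4 pos [629.8  83.9 122. ] yaw 33.9 gap 35.7 F [-0.8  0.5 -3.9] j [ 0.12  0.51 -0.47  1.78  0.28  0.91  0.12]
tool units [-0.08 -0.03  0.53] in final axes [-0.07 -0.03  0.53] rot [ 0.02 -0.05 -0.01]
```

>>> apply_moves:
  deltas:
    - {"delta_rot": [0.02, -0.05, 0], "translation": [-0.08, -0.03, 0.25], "grip": 30}
    - {"delta_rot": [0, 0, 0], "translation": [0, 0, 0.2], "grip": 30}
    - {"delta_rot": [0, 0, 0], "translation": [0, 0, 0.05], "grip": 30}

```text
t: 22.7
tool_pos: [627.3, 83.3, 105.8]
tcp_rot: [[0.83, 0.558, -0.0], [0.558, -0.83, -0.0], [-0.0, 0.0, -1.0]]
wrist_force: [-0.3, 0.3, -3.7]
finger_gap: 0.424
```

```bash
python3 plan.py 627.5 83.3 106 34
```

```text
t 22.7 pos [627.3  83.3 105.8] yaw 33.9 gap 36.2 F [-0.3  0.3 -3.7] j [ 0.11  0.53 -0.46  1.79  0.29  0.89  0.11]
tool units [ 0.01  0.01 -0.01] in final axes [ 0.01  0.01 -0.01] rot [ 0.    0.   -0.01]
```

>>> apply_moves:
  deltas:
    - {"delta_rot": [0, 0, 0], "translation": [0, 0, 0.06], "grip": 30}
    - {"delta_rot": [0, 0, 0], "translation": [0, 0, 0.05], "grip": 30}

```text
t: 22.9
tool_pos: [627.9, 83.2, 105.4]
tcp_rot: [[0.83, 0.557, 0.001], [0.557, -0.83, -0.001], [0.0, 0.002, -1.0]]
wrist_force: [-13.5, -2.6, 27.0]
finger_gap: 0.421
```

```bash
python3 plan.py 627.5 83.3 104 34
```

```text
t 22.9 pos [627.9  83.2 105.4] yaw 33.9 gap 35.9 F [-13.5  -2.6  27. ] j [ 0.11  0.53 -0.46  1.79  0.29  0.89  0.11]
tool units [-0.01 -0.01  0.05] in final axes [-0.01 -0.01  0.05] rot [ 0.01 -0.   -0.02]
```

>>> apply_moves:
  deltas:
    - {"delta_rot": [0, 0, 0], "translation": [0, 0, -0.02], "grip": 42}
    - {"delta_rot": [0, 0, 0], "translation": [0, 0, 0], "grip": 60}
    - {"delta_rot": [0, 0, 0], "translation": [0, 0, 0], "grip": 85}
    - {"delta_rot": [0, 0, 0], "translation": [0, 0, 0], "grip": 85}
    - {"delta_rot": [0, 0, 0], "translation": [0, 0, 0], "grip": 85}
    - {"delta_rot": [0, 0, 0], "translation": [0, 0, -0.5], "grip": 85}
    - {"delta_rot": [0, 0, 0], "translation": [0, 0, -1], "grip": 85}
    - {"delta_rot": [0, 0, 0], "translation": [0, 0, -1], "grip": 85}
    - {"delta_rot": [0, 0, 0], "translation": [0, 0, -1], "grip": 85}
    - {"delta_rot": [0, 0, 0], "translation": [0, 0, -0.8], "grip": 85}

```text
t: 23.9
tool_pos: [626.7, 83.7, 241.2]
tcp_rot: [[0.83, 0.558, -0.002], [0.558, -0.83, -0.001], [-0.002, -0.0, -1.0]]
wrist_force: [-0.1, 0.0, 0.5]
finger_gap: 0.996
```

```bash
python3 plan.py 453.5 229.3 225;python3 -c "
from h import *
save('wrist','pics/w11.png')"
```

```text
t 23.9 pos [626.7  83.7 241.2] yaw 33.9 gap 85.0 F [-0.1  0.   0.5] j [ 0.15  0.39 -0.5   1.67  0.2   1.14  0.19]
tool units [-2.08 -7.25  0.54] in final axes [-2.08 -7.25  0.54] rot [-0.    0.01 -0.  ]
```

View pics/w11.png

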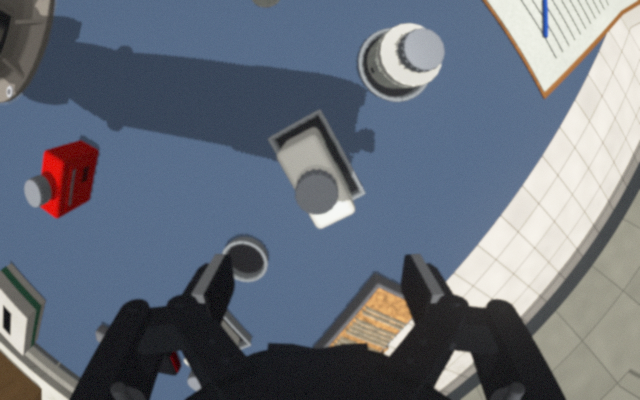

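>>> apply_moves:
  deltas:
    - {"delta_rot": [0, 0, 0], "translation": [-0.25, -0.8, 0], "grip": 85}
    - {"delta_rot": [0, 0, 0], "translation": [-0.28, -1, 0], "grip": 85}
    - {"delta_rot": [0, 0, 0], "translation": [-0.28, -1, 0], "grip": 85}
    - {"delta_rot": [0, 0, 0], "translation": [-0.28, -1, 0], "grip": 85}
    - {"delta_rot": [0, 0, 0], "translation": [-0.28, -1, 0], "grip": 85}
    - {"delta_rot": [0, 0, 0], "translation": [-0.28, -1, 0], "grip": 85}
    - {"delta_rot": [0, 0, 0], "translation": [-0.28, -1, 0], "grip": 85}
    - {"delta_rot": [0, 0, 0], "translation": [-0.1, -0.5, 0], "grip": 85}
    - {"delta_rot": [0, 0, 0], "translation": [0, 0, 0], "grip": 85}

```text
t: 24.85
tool_pos: [450.5, 237.6, 254.1]
tcp_rot: [[0.83, 0.557, 0.015], [0.557, -0.83, 0.001], [0.013, 0.007, -1.0]]
wrist_force: [0.6, -0.7, -0.5]
finger_gap: 0.995
```

```bash
python3 plan.py 453.5 229.3 150;python3 -c "
from h import *
save('wrist','pics/w12.png')"
```

```text
t 24.85 pos [450.5 237.6 254.1] yaw 33.9 gap 85.0 F [ 0.6 -0.7 -0.5] j [-0.04  0.18 -0.63  1.92  0.13  1.07 -0.14]
tool units [-0.12  0.26  3.47] in final axes [-0.07  0.29  3.47] rot [ 0.05 -0.09 -0.  ]
```

View pics/w12.png

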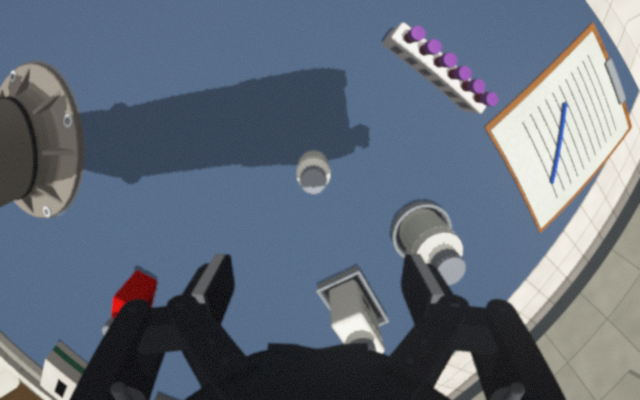

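Run:
```python
from h import *
s=bot.observe();p,R=s['tool_pos'],s['tcp_rot']
print(wonz(313.3,180,80,p,R).round(1))
```

```text
[453.3 230.2  80. ]
```

>>> apply_moves:
  deltas:
    - {"delta_rot": [0.05, -0.09, 0], "translation": [-0.1, 0.27, 0.7], "grip": 85}
    - {"delta_rot": [0, 0, 0], "translation": [0, 0, 0.9], "grip": 85}
    - {"delta_rot": [0, 0, 0], "translation": [0, 0, 0.9], "grip": 85}
    - {"delta_rot": [0, 0, 0], "translation": [0, 0, 0.6], "grip": 85}
    - {"delta_rot": [0, 0, 0], "translation": [0, 0, 0], "grip": 85}

```text
t: 25.4
tool_pos: [459.1, 221.9, 156.1]
tcp_rot: [[0.835, 0.55, -0.0], [0.55, -0.835, -0.001], [-0.001, 0.001, -1.0]]
wrist_force: [0.2, -0.3, 0.1]
finger_gap: 0.994
```

```bash
python3 plan.py 454 229.8 59
```

```text
t 25.4 pos [459.1 221.9 156.1] yaw 33.4 gap 84.9 F [ 0.2 -0.3  0.1] j [-0.06  0.3  -0.6   2.02  0.22  0.89 -0.2 ]
tool units [ 0.01 -0.32  3.24] in final axes [ 0.   -0.31  3.24] rot [0.01 0.01 0.  ]
```

>>> apply_moves:
  deltas:
    - {"delta_rot": [0, 0, 0], "translation": [0, -0.3, 0.5], "grip": 85}
    - {"delta_rot": [0, 0, 0], "translation": [0, 0, 0.8], "grip": 85}
    - {"delta_rot": [0, 0, 0], "translation": [0, 0, 0.7], "grip": 85}
    - {"delta_rot": [0, 0, 0], "translation": [0, 0, 0], "grip": 85}

```text
t: 25.8
tool_pos: [457.9, 225.9, 95.0]
tcp_rot: [[0.839, 0.545, -0.0], [0.545, -0.839, -0.002], [-0.001, 0.001, -1.0]]
wrist_force: [-0.5, -0.3, 0.7]
finger_gap: 0.998
```

```bash
python3 plan.py 453.5 229.8 59
```

```text
t 25.8 pos [457.9 225.9  95. ] yaw 33.0 gap 85.2 F [-0.5 -0.3  0.7] j [-0.11  0.39 -0.57  2.06  0.3   0.77 -0.28]
tool units [-0.05 -0.19  1.2 ] in final axes [-0.05 -0.19  1.2 ] rot [0.01 0.01 0.  ]
```

>>> apply_moves:
  deltas:
    - {"delta_rot": [0, 0, 0], "translation": [-0.05, -0.22, 0.2], "grip": 85}
    - {"delta_rot": [0, 0, 0], "translation": [0, 0, 0.5], "grip": 85}
    - {"delta_rot": [0, 0, 0], "translation": [0, 0, 0.4], "grip": 85}
    - {"delta_rot": [0, 0, 0], "translation": [0, 0, 0], "grip": 85}

```text
t: 26.2
tool_pos: [455.1, 230.6, 62.2]
tcp_rot: [[0.84, 0.543, 0.002], [0.543, -0.84, -0.001], [0.002, 0.002, -1.0]]
wrist_force: [-0.1, -0.1, -0.4]
finger_gap: 0.994
```

```bash
python3 plan.py 453.5 229.8 59
```

```text
t 26.2 pos [455.1 230.6  62.2] yaw 32.9 gap 84.9 F [-0.1 -0.1 -0.4] j [-0.15  0.44 -0.54  2.08  0.35  0.7  -0.34]
tool units [-0.06 -0.01  0.11] in final axes [-0.06 -0.01  0.11] rot [ 0.01 -0.01 -0.  ]
```

>>> apply_moves:
  deltas:
    - {"delta_rot": [0, 0, 0], "translation": [-0.06, 0, 0.1], "grip": 70}
    - {"delta_rot": [0, 0, 0], "translation": [0, 0, 0.02], "grip": 45}
    - {"delta_rot": [0, 0, 0], "translation": [0, 0, 0.02], "grip": 34}
    - {"delta_rot": [0, 0, 0], "translation": [0, 0, 0.02], "grip": 30}
    - {"delta_rot": [0, 0, 0], "translation": [0, 0, 0.01], "grip": 24}
    - {"delta_rot": [0, 0, 0], "translation": [0, 0, 0], "grip": 20}
    - {"delta_rot": [0, 0, 0], "translation": [0, 0, 0], "grip": 20}
    - {"delta_rot": [0, 0, 0], "translation": [0, 0, 0], "grip": 20}
  squeeze: 30

```text
t: 27.0
tool_pos: [454.2, 229.8, 58.1]
tcp_rot: [[0.84, 0.543, 0.004], [0.543, -0.84, -0.001], [0.003, 0.003, -1.0]]
wrist_force: [-0.3, -0.3, 0.4]
finger_gap: 0.316
```

```bash
python3 plan.py 453.5 229.8 225
```

```text
t 27.0 pos [454.2 229.8  58.1] yaw 32.9 gap 27.0 F [-0.3 -0.3  0.4] j [-0.15  0.44 -0.54  2.09  0.36  0.69 -0.35]
tool units [-0.    0.   -5.56] in final axes [-0.02 -0.01 -5.56] rot [ 0.02 -0.02 -0.  ]
```

>>> apply_moves:
  deltas:
    - {"delta_rot": [0, 0, 0], "translation": [0, 0, -0.3], "grip": 20}
    - {"delta_rot": [0, 0, 0], "translation": [0, 0, -0.6], "grip": 20}
    - {"delta_rot": [0, 0, 0], "translation": [0, 0, -0.9], "grip": 20}
    - {"delta_rot": [0, 0, 0], "translation": [0, 0, -0.9], "grip": 20}
    - {"delta_rot": [0, 0, 0], "translation": [0, 0, -0.9], "grip": 20}
    - {"delta_rot": [0, 0, 0], "translation": [0, 0, -0.9], "grip": 20}
    - {"delta_rot": [0, 0, 0], "translation": [0, 0, -0.6], "grip": 20}
  squeeze: 40

```text
t: 27.7
tool_pos: [451.4, 229.8, 217.9]
tcp_rot: [[0.839, 0.545, -0.001], [0.545, -0.839, -0.001], [-0.001, 0.001, -1.0]]
wrist_force: [0.1, 0.3, -0.3]
finger_gap: 0.314
```

```bash
python3 plan.py 617 -85.3 215
```

```text
t 27.7 pos [451.4 229.8 217.9] yaw 33.0 gap 26.8 F [ 0.1  0.3 -0.3] j [-0.04  0.22 -0.63  1.96  0.15  1.01 -0.16]
tool units [-1.09 11.82  0.11] in final axes [-1.09 11.82  0.1 ] rot [0.   0.01 0.  ]
```

>>> apply_moves:
  deltas:
    - {"delta_rot": [0, 0, 0], "translation": [-0.05, 0.6, 0], "grip": 20}
    - {"delta_rot": [0, 0, 0], "translation": [-0.09, 1, 0], "grip": 20}
    - {"delta_rot": [0, 0, 0], "translation": [-0.09, 1, 0], "grip": 20}
    - {"delta_rot": [0, 0, 0], "translation": [-0.09, 1, 0], "grip": 20}
    - {"delta_rot": [0, 0, 0], "translation": [-0.09, 1, 0], "grip": 20}
    - {"delta_rot": [0, 0, 0], "translation": [-0.09, 1, 0], "grip": 20}
    - {"delta_rot": [0, 0, 0], "translation": [-0.09, 1, 0], "grip": 20}
    - {"delta_rot": [0, 0, 0], "translation": [-0.09, 1, 0], "grip": 20}
    - {"delta_rot": [0, 0, 0], "translation": [-0.09, 1, 0], "grip": 20}
    - {"delta_rot": [0, 0, 0], "translation": [-0.09, 1, 0], "grip": 20}

```text
t: 28.7
tool_pos: [591.1, -28.7, 230.2]
tcp_rot: [[0.833, 0.554, 0.01], [0.554, -0.833, 0.004], [0.011, 0.003, -1.0]]
wrist_force: [0.6, 0.4, -1.1]
finger_gap: 0.306
```

```bash
python3 plan.py 617 -85.3 150
```

```text
t 28.7 pos [591.1 -28.7 230.2] yaw 33.6 gap 26.2 F [ 0.6  0.4 -1.1] j [ 0.31  0.32 -0.46  1.78  0.16  1.06  0.39]
tool units [-0.36  2.04  2.68] in final axes [-0.33  2.05  2.67] rot [ 0.02 -0.08 -0.  ]
```

>>> apply_moves:
  deltas:
    - {"delta_rot": [0.02, -0.08, 0], "translation": [-0.15, 0.9, 0.3], "grip": 20}
    - {"delta_rot": [0, 0, 0], "translation": [-0.1, 0.7, 0.5], "grip": 20}
    - {"delta_rot": [0, 0, 0], "translation": [-0.05, 0.3, 0.7], "grip": 20}
    - {"delta_rot": [0, 0, 0], "translation": [0, 0, 0.7], "grip": 20}
    - {"delta_rot": [0, 0, 0], "translation": [0, 0, 0.4], "grip": 20}
    - {"delta_rot": [0, 0, 0], "translation": [0, 0, 0], "grip": 20}

```text
t: 29.3
tool_pos: [617.2, -87.9, 149.9]
tcp_rot: [[0.835, 0.55, 0.001], [0.55, -0.835, 0.001], [0.002, -0.0, -1.0]]
wrist_force: [-0.6, 0.8, -0.3]
finger_gap: 0.313
```

```bash
python3 plan.py 617 -85.3 100;python3 -c "
from h import *
save('wrist','pics/w13.png')
im=cv2.imread('pics/w13.png');cv2.imwrite('pics/w13c.png',cv2.resize(im[100:300,220:420],None,fx=3,fy=3,interpolation=cv2.INTER_CUBIC))"
```

```text
t 29.3 pos [617.2 -87.9 149.9] yaw 33.4 gap 26.8 F [-0.6  0.8 -0.3] j [ 0.35  0.45 -0.41  1.78  0.22  0.95  0.44]
tool units [ 0.04 -0.07  1.66] in final axes [ 0.04 -0.08  1.66] rot [-0.   -0.01  0.  ]
```

View pics/w13c.png

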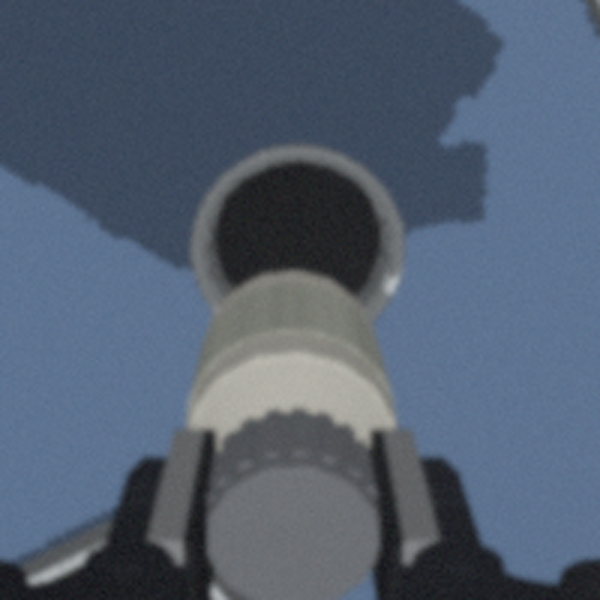

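Run:
```python
from h import *
s=bot.observe();p,R=s['tool_pos'],s['tcp_rot']
f=lambda x,y,z:wonz(220+x/3,100+y/3,z,p,R)
t=f(297.5,143,20);print((t+31*R[:,1]).round(1), np.hypot(*(f(190,245,20)-f(405,245,20))[:2]), f(297.5,245,20))
```

```text
[616.1 -82.1  20. ] 66.3407946033419 [616.50392135 -82.67804101  20.        ]
```

>>> apply_moves:
  deltas:
    - {"delta_rot": [0, 0, 0], "translation": [0.04, -0.06, 0.3], "grip": 20}
    - {"delta_rot": [0, 0, 0], "translation": [0, 0, 0.6], "grip": 20}
    - {"delta_rot": [0, 0, 0], "translation": [0, 0, 0.5], "grip": 20}
    - {"delta_rot": [0, 0, 0], "translation": [0, 0, 0], "grip": 20}

```text
t: 29.75
tool_pos: [619.3, -83.6, 109.9]
tcp_rot: [[0.834, 0.552, 0.007], [0.552, -0.834, 0.001], [0.006, 0.003, -1.0]]
wrist_force: [-0.5, 0.4, -1.6]
finger_gap: 0.312
```

```bash
python3 plan.py 617 -85.3 80
```

```text
t 29.75 pos [619.3 -83.6 109.9] yaw 33.5 gap 26.6 F [-0.5  0.4 -1.6] j [ 0.34  0.5  -0.4   1.81  0.24  0.87  0.41]
tool units [-0.1  -0.    0.99] in final axes [-0.1  0.   1. ] rot [ 0.02 -0.05 -0.  ]
```

>>> apply_moves:
  deltas:
    - {"delta_rot": [0.02, -0.05, 0], "translation": [-0.08, -0.04, 0.1], "grip": 20}
    - {"delta_rot": [0, 0, 0], "translation": [0, 0, 0.35], "grip": 20}
    - {"delta_rot": [0, 0, 0], "translation": [0, 0, 0.35], "grip": 20}
    - {"delta_rot": [0, 0, 0], "translation": [0, 0, 0], "grip": 20}

```text
t: 30.15
tool_pos: [617.3, -83.6, 85.4]
tcp_rot: [[0.834, 0.552, 0.001], [0.552, -0.834, -0.001], [0.0, 0.001, -1.0]]
wrist_force: [-0.2, 0.5, -1.3]
finger_gap: 0.312
```

```bash
python3 plan.py 616.7 -84 64;python3 -c "
from h import *
save('scene','pics/s14.png')
cv2.imwrite('pics/sc14.png',cv2.resize(cv2.imread('pics/s14.png')[140:300,180:380],None,fx=3,fy=3))"
```

```text
t 30.15 pos [617.3 -83.6  85.4] yaw 33.5 gap 26.6 F [-0.2  0.5 -1.3] j [ 0.33  0.53 -0.39  1.82  0.26  0.84  0.39]
tool units [-0.02 -0.    0.71] in final axes [-0.02  0.    0.71] rot [ 0.01 -0.   -0.  ]
```

View pics/sc14.png

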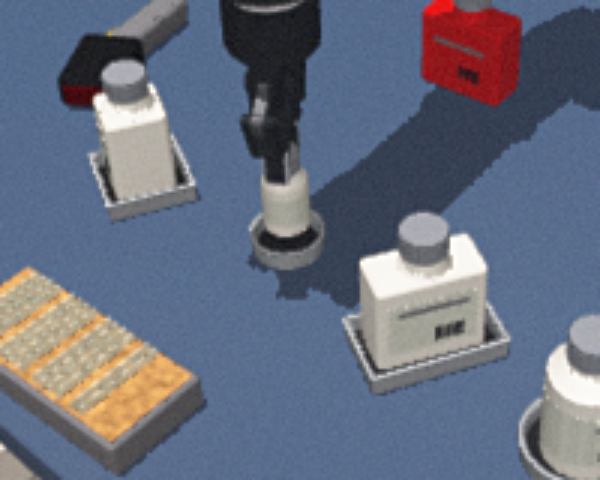

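>>> apply_moves:
  deltas:
    - {"delta_rot": [0, 0, 0], "translation": [-0.02, 0, 0.3], "grip": 20}
    - {"delta_rot": [0, 0, 0], "translation": [0, 0, 0.25], "grip": 20}
    - {"delta_rot": [0, 0, 0], "translation": [0, 0, 0.05], "grip": 20}

```text
t: 30.5
tool_pos: [617.6, -84.1, 67.2]
tcp_rot: [[0.834, 0.552, 0.003], [0.552, -0.834, -0.001], [0.002, 0.002, -1.0]]
wrist_force: [0.6, -0.5, -0.2]
finger_gap: 0.313
```

```bash
python3 plan.py 616.7 -84 63.5
```

```text
t 30.5 pos [617.6 -84.1  67.2] yaw 33.5 gap 26.8 F [ 0.6 -0.5 -0.2] j [ 0.32  0.55 -0.38  1.83  0.28  0.8   0.38]
tool units [-0.02 -0.02  0.12] in final axes [-0.02 -0.02  0.12] rot [ 0.02 -0.01 -0.  ]
```

>>> apply_moves:
  deltas:
    - {"delta_rot": [0, 0, 0], "translation": [0, 0, 0.1], "grip": 20}
    - {"delta_rot": [0, 0, 0], "translation": [0, 0, 0.05], "grip": 20}
    - {"delta_rot": [0, 0, 0], "translation": [0, 0, 0.03], "grip": 20}

```text
t: 30.8
tool_pos: [618.0, -84.5, 62.7]
tcp_rot: [[0.834, 0.552, 0.003], [0.552, -0.834, -0.002], [0.002, 0.004, -1.0]]
wrist_force: [-8.5, -0.8, 23.9]
finger_gap: 0.308
```

```bash
python3 plan.py 616.7 -84 63.5
```

```text
t 30.8 pos [618.  -84.5  62.7] yaw 33.5 gap 26.3 F [-8.5 -0.8 23.9] j [ 0.32  0.56 -0.38  1.84  0.28  0.79  0.38]
tool units [-0.03 -0.04 -0.03] in final axes [-0.03 -0.04 -0.03] rot [ 0.03 -0.01 -0.  ]
```

>>> apply_moves:
  deltas:
    - {"delta_rot": [0, 0, 0], "translation": [0, 0, -0.02], "grip": 32}
    - {"delta_rot": [0, 0, 0], "translation": [0, 0, 0], "grip": 50}
    - {"delta_rot": [0, 0, 0], "translation": [0, 0, 0], "grip": 85}
    - {"delta_rot": [0, 0, 0], "translation": [0, 0, 0], "grip": 85}
    - {"delta_rot": [0, 0, 0], "translation": [0, 0, 0], "grip": 85}
    - {"delta_rot": [0, 0, 0], "translation": [0, 0, -0.5], "grip": 85}
    - {"delta_rot": [0, 0, 0], "translation": [0, 0, -1], "grip": 85}
    - {"delta_rot": [0, 0, 0], "translation": [0, 0, -1], "grip": 85}
    - {"delta_rot": [0, 0, 0], "translation": [0, 0, -1], "grip": 85}
    - {"delta_rot": [0, 0, 0], "translation": [0, 0, -1], "grip": 85}

```text
t: 31.8
tool_pos: [615.6, -83.6, 203.0]
tcp_rot: [[0.834, 0.552, -0.002], [0.552, -0.834, -0.001], [-0.002, -0.001, -1.0]]
wrist_force: [0.5, -0.1, -0.2]
finger_gap: 0.997
```

>>> apply_moves:
  deltas:
    - {"delta_rot": [0, 0, 0], "translation": [0, 0, -1], "grip": 85}
    - {"delta_rot": [0, 0, 0], "translation": [0, 0, -1], "grip": 85}
    - {"delta_rot": [0, 0, 0], "translation": [-1, 0, 0], "grip": 85}
    - {"delta_rot": [0, 0, 0], "translation": [-1, 0, 0], "grip": 85}
    - {"delta_rot": [0, 0, 0], "translation": [-1, 0, 0], "grip": 85}
    - {"delta_rot": [0, 0, 0], "translation": [-1, 0, 0], "grip": 85}
    - {"delta_rot": [0, 0, 0], "translation": [-0.5, 0, 0], "grip": 85}
    - {"delta_rot": [0, 0, 0], "translation": [0, 0, 0], "grip": 85}

```text
t: 32.6
tool_pos: [501.1, -158.3, 279.6]
tcp_rot: [[0.831, 0.555, 0.013], [0.555, -0.832, -0.002], [0.009, 0.009, -1.0]]
wrist_force: [-0.5, 0.2, 0.4]
finger_gap: 0.996
```

```bash
python3 plan.py;python3 -c "
from h import *
save('scene','pics/s15.png');save('top','pics/t15.png')
cv2.imwrite('pics/sc15.png',cv2.resize(cv2.imread('pics/s15.png')[110:310,190:450],None,fx=3,fy=2.9))
cv2.imwrite('pics/tc15.png',cv2.resize(cv2.imread('pics/t15.png')[110:290,140:500],None,fx=2.2,fy=2.2))"
```

```text
t 32.6 pos [ 501.1 -158.3  279.6] yaw 33.7 gap 85.0 F [-0.5  0.2  0.4] j [ 0.55  0.16 -0.41  1.87  0.07  1.12  0.71]
```

View pics/sc15.png

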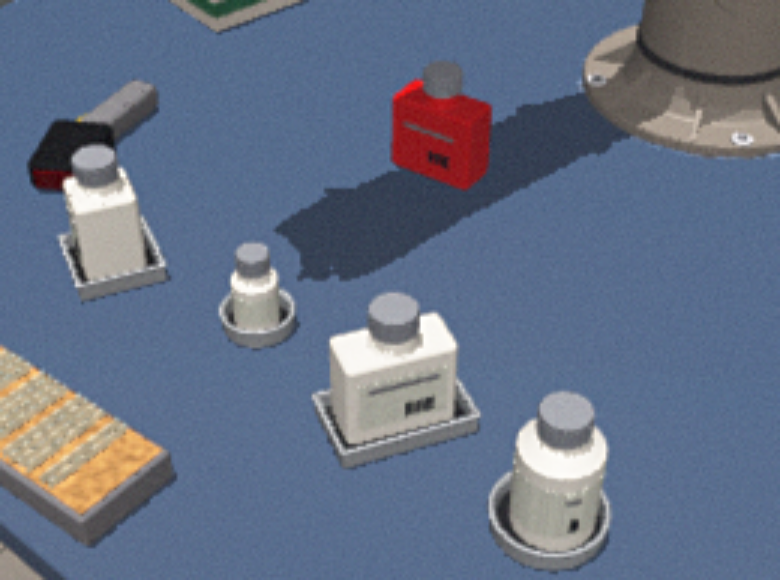

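View pics/tc15.png

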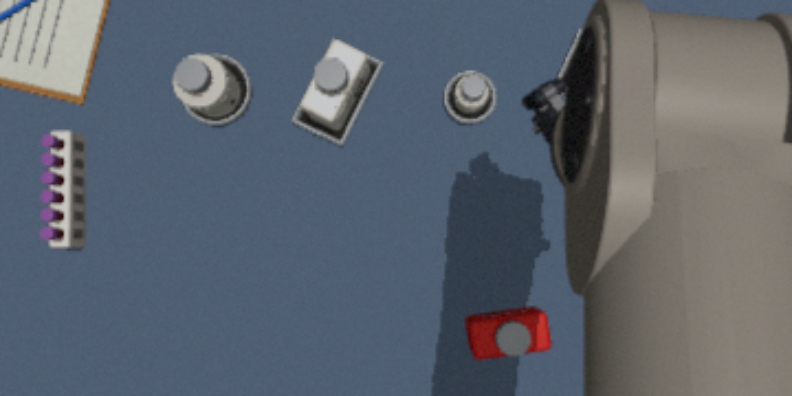

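Run:
```python
from h import *
for n,u,v,z in(("round",192,75,125),("oblong",331,76,125),("small",473,88,85)): print(n,onz("top",140+u/2.2,110+v/2.2,z).round(1))
for n,u,v,z in(("square",96,156,125),("small",253,253,85),("oblong",394,305,125),("round",567,404,125)): print(n,onz("scene",190+u/3,110+v/2.9,z).round(1))
```

```text
round [627.6 236.6 125. ]
oblong [623.1  78.1 125. ]
small [613.7 -85.1  85. ]
square [ 645.4 -242.6  125. ]
small [618.5 -80.3  85. ]
oblong [625.5  80.6 125. ]
round [626.4 238.2 125. ]
```

Run:
```python
from h import *
im=cv2.imread("pics/t15.png"); hsv=cv2.cvtColor(im,cv2.COLOR_BGR2HSV)
H,S,V=[a.astype(int) for a in cv2.split(hsv)]
m=((S<40)&(V>125)&(V<178)).astype(np.uint8); m=cv2.morphologyEx(m,cv2.MORPH_OPEN,np.ones((3,3),np.uint8))
n,l,st,ce=cv2.connectedComponentsWithStats(m)
for i in range(1,n):
    if 60<st[i,4]<400: print(ce[i].round(1),st[i,4],onz("top",*ce[i],125)[:2].round(1),onz("top",*ce[i],85)[:2].round(1))
c=im[115:195,200:320]; cv2.imwrite("pics/tcc.png",cv2.resize(c,None,fx=6.5,fy=6.5,interpolation=cv2.INTER_CUBIC))
```

```text
[83.7 93.6] 236 [764.9 604.1] [779.2 630.7]
[225.9 142.9] 187 [630.7 240.2] [639.3 251.2]
[289.5 142.7] 175 [627.7  80.4] [636.1  84.5]
[354.6 148.7] 119 [609.4 -81.2] [617. -84.]
[318.2 336.6] 237 [151.4  16.2] [139.3  17.6]
```

View pics/tcc.png

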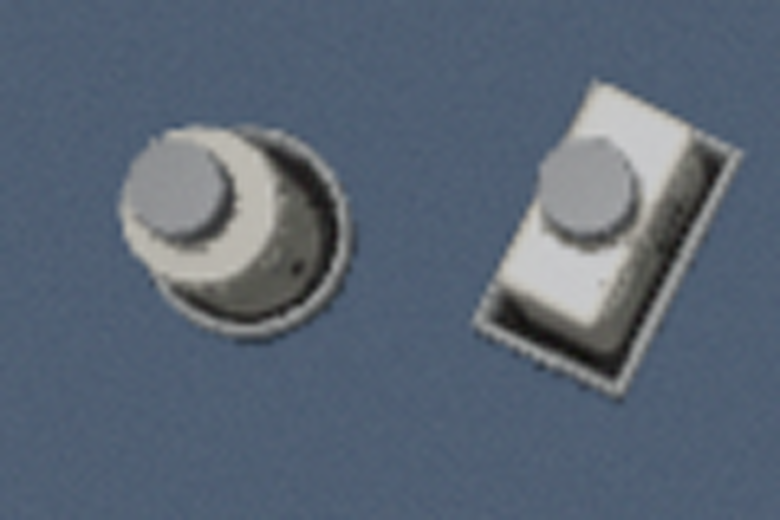

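```bash
python3 -c "
from plant import bot
print(bot.job_done(), bot.observe()['t'])"
```

```text
the job is handed in; nothing more can be done
the job is handed in; nothing more can be done
```

All four reagent bottles stand upright in their matching trays, and I handed the job in at about 33 s of the 109 s allowed. I placed them in the order large round, square, oblong, small round. Each was lifted by its cap, lowered until the wrist force showed contact with the mat, then released and cleared straight up.

**Height:** the tool heights at contact fit every bottle standing on its mat, not on a rim. That match is looser for the square bottle, because the tool had crept up about 4 mm while gripping it.

**Position:** in the last top view, the cap centres were within about 4 mm (large round), 3 mm (oblong) and 1 mm (small round) of the tray centres I measured. The arm hid the square bottle from above; the scene camera put it about 2 mm from its tray's centre. Each tray allows about 8 mm of play.

**Disagreement:** positions I first read by eye were 4–7 mm off centre for the large round and oblong bottles. A colour-mask measurement of the caps brought that down to the figures above.

**Forces and surroundings:** the highest force I read was about 30 N while setting a bottle down, below the limits. The arm never went near the tube rack, the scanner or the red bottle, and the pictures show no sign that they moved.

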